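Clamp the draining tray and turn the rinsed pots over on it

TASK

Loosen the red clamp knob, slide the stop back out of the way, and push the perforated tray square and flush into the corner of the two fences. Slide the stop up against the tray and tighten the clamp knob fully, and only then turn every blue pot over and stand it mouth-down on the tray, clear of the edges, with nothing else on the bench disturbed.

Things in the scene. Friction and masses are not known exactly. Their poses are not given: they have to be found in the camera images.
- fixture: Two steel fences fixed in an L, 12 mm thick, 26 mm high. Origin: their inside corner at bench height; x points away from the robot, y left. Back fence: face x=0, y from 0 to -250 mm. Side fence: face y=0, x from 0 to -110 mm. The tray belongs at x<0, y<0. Behind the back fence a rail (20 mm high, centred at x=32 mm, y from -335 to 35 mm) carries the stop.
- stop (a joint): Sliding stop, m: 0 = fully back (jaw face 260 mm from the side fence), grows toward the side fence to 0.17. Blue carriage 40x40 mm, top 50 mm high, with a 20 mm wide arm over the back fence to a jaw in front of it (fixture x -38 to -4 mm, top 46 mm high). Fast while the clamp is tight; free, it slides with about 2 N, dragged by the knob or pushed at the jaw.
- stop_face (a point): Point on the face of the stop's jaw that looks to the side fence (fixture +y), 8 mm above the bench, at fixture x = -21 mm. This face touches the tray's end.
- clamp (a joint): Red winged clamp knob on the stop's carriage, turning about the vertical, rad: 0 = fully loose, grows clockwise seen from above to 1.5 = fully tight (end stop). It grips the rail from about 1.1 up, frees it below 0.8, stays where left and needs up to 0.3 N m. Seen from above, the wing lies (0.75 - value) rad anticlockwise from the fixture's x axis. Starts tight.
- clamp_grip (a point): Centre of the red wing of the clamp knob, on its axis, 75 mm above the bench; the wing is a bar 52 mm long, 12 mm wide, 24 mm high (63 to 87 mm above the bench). Its x axis is along the bar.
- tray: Loose aluminium draining tray with dark perforations: flat plate 120 (x) by 220 (y) by 12 mm, about 0.6 kg, lying on the bench. Origin: centre of its underside. Flush in the corner its centre lies at fixture x=-60, y=-110 mm with its y along the fixture's y.
- pot1: Blue square plastic pot, 50x50 mm outside, 60 mm tall, open at the top, walls 3 mm, about 70 g, starting mouth-up on the bench (it may be absent). Origin: centre of the outside of its bottom; z points from bottom to mouth.
- pot2: Blue square plastic pot, 50x50 mm outside, 60 mm tall, open at the top, walls 3 mm, about 70 g, starting mouth-up on the bench (it may be absent). Origin: centre of the outside of its bottom; z points from bottom to mouth.
- pot3: Blue square plastic pot, 50x50 mm outside, 60 mm tall, open at the top, walls 3 mm, about 70 g, starting mouth-up on the bench (it may be absent). Origin: centre of the outside of its bottom; z points from bottom to mouth.
- vial: Bystander, to be left alone: amber vial with white cap, 28 mm across, 50 mm tall. Origin: centre of its underside.
- weight: Bystander, to be left alone: brass weight, 32 mm across, 44 mm tall. Origin: centre of its underside.
- driver: Bystander, to be left alone: yellow screwdriver, 150 mm long. Origin: centre of its underside (lies along its x).
- dish: Bystander, to be left alone: low white dish, 50 mm across, 14 mm tall. Origin: centre of its underside.
- valve_ring: Bystander, to be left alone: white ring, 42 mm across, 12 mm tall. Origin: centre of its underside.
- spatula: Bystander, to be left alone: black-handled spatula, 160 mm long. Origin: centre of its underside (lies along its x).
- jar: Bystander, to be left alone: white jar with blue cap, 48 mm across, 75 mm tall. Origin: centre of its underside.

How it is judged:
By the outcome, as a careful person would: the job done as asked, in the order asked, and still so for the second after the job is handed in, with the robot touching nothing.
Of pot1, pot2, pot3 only 2 to 3 are there at a start; the rules pass over those that are not, and their reading is None.
At some moment in a run one of pot1, pot2, pot3 may be knocked a few centimetres aside while the robot is not near it.
Once in a run the grip may slacken for a moment while it holds something.
It also fails if it takes over 210 s, if anything falls off the work surface, if the arm or the gripper's body presses on something with over 40 N, if the wrist force passes 120 N, or if a joint passes its speed limit or range.

ROBOT

A 6-joint arm with a two-finger parallel gripper is mounted at the origin on the work surface. World frame = base frame: x ahead of the robot, y to its left, z up, the work surface at z = 0. Lengths are in mm, angles in rad, forces in N, time in s.
With the tool pointing down it reaches from about 350 to 775 mm from the base axis. Payload 7.3 kg.
Tool frame: the origin (TCP) lies on the centre line of the jaws, within the pads' length; the fingertips stand 14 mm ahead of it and the grasp point (between the pads) lies 5 mm behind it; z points along the fingers, y is the line along which they close (so a half turn about z gives the same grasp; the last joint's range is limited). The gripper opens to 92 mm and grips with 3 to 60 N. Pads are 19 mm wide; open, the fingers measure 130 mm over their backs; the gripper's body (75 mm by 190 mm) begins 47 mm behind the grasp point.
Start: joints at [-1.398, 0.342, 1.524, -0, 1.275, -0.146], TCP at [164.572, -498.558, 240.741] pointing down, gripper open.
Joint ranges: [-2.53, 2.53], [-0.77, 2.02], [0.04, 2.7], [-1, 4.14], [0.28, 2.66], [-3.11, 3.11]. Speed limits (rad/s): [2.57, 2.57, 3.14, 3.14, 3.14, 3.14].

INTERFACE

Orientations are given as [roll, pitch, yaw] about the fixed x, y, z axes, in that order (R = Rz(yaw) Ry(pitch) Rx(roll)).
In Python, from plant import get_obs, capture, bot, spot_in, trace, pinpoint gives the robot as it stands.
- The arm moves only by the tool play_rows, never from a script. Its argument "rows" is a list of rows, each a list of 2 entries, a list of its own where there are three numbers: the shift along the world's x, y, z in units of 3 cm (1.0 is 3 cm), then the turn, a rotation vector about the world's x, y, z in units of 8 degrees (1.0 is 8 degrees). A call has 1 to 12 rows; each row shifts and turns the commanded pose from where the row before left it; what a row does not reach is not made up. A row lasts 1/8 s, in which the tool goes at most 62.5 mm and 10.7 degrees, less where a joint would pass 70% of its speed; a pose out of reach is approached as far as the arm can. A call with a number of a shift or a turn outside -1 to 1 is refused whole. A call with a gripper value outside its range is refused whole. "hand" is the opening, from -1 (shut) to 1 (fully open), set as the call begins (left out, the last holds). The fingers move at their own pace and stop on an object; the grip force is fixed at half the most. Time passes only in rows, so rows that do not move let the fingers close. It gives the time, the measured TCP pose, the force, the opening and the grip force at its end, in the units of the state.
- get_obs(): the state, without advancing time (a new reading comes with each control period).
- capture(name): name is "scene" or "top"; returns a dict with "frame" (384x512x3 uint8, red, green, blue), "fov_y" (degrees; the focal length in pixels is half the picture's height over the tangent of half this angle, whatever the lens; pixels are square), "cx", "cy" (the principal point, pixels), "dist" ([k1, k2, p1, p2, k3] as OpenCV has them; the pictures are not rectified), "rvec" (rotation vector, rad) and "tvec" (3), from world to camera coordinates, as OpenCV has them. Camera axes: x right, y down, z forward; pixel columns grow to the right and rows downward; lengths in mm; the calibration is good to about 2 mm. A picture is of the moment at which its call begins. There is no depth.
- bot.close_job(): hands the job in; it is judged then, once.
Trained networks look in the newest picture that a camera, given by its name, has taken for a name from the list of things; names that differ only in an ending like _2 or _b are one class to them, and where a whole thing is asked for, a point or a joint stands for the part that bears it (a point fixed in the world has none). Each returns a list of dicts, best first, with "p" (0 to 1); they miss things now and then, are a little off and sometimes report something else, mostly with a low value. They report only what shows in the picture. A call takes as long as a camera call.
- spot_in(query, camera): "at" ([row, column] in pixels, amid what is visible of it).
- trace(query, camera): "mask" (384x512 bool, what is visible of it) and "at" ([row, column] in pixels, amid what is visible of it).
- pinpoint(query, camera): "at" ([row, column] in pixels: a listed point, or the origin of a listed thing).
The state is a dict: "time": time; "joint_positions": joint angles; "dq": joint speeds; "tau": joint torques, N m; "tool_pos": TCP position; "tcp_rot": TCP orientation; "contact_force": force on the tool from outside, world axes, zero at the start; "moment": the same for the moment, N m; "grip_width": finger opening in mm; "finger_force": force on a finger pad.
Only numpy, scipy, OpenCV 4.12 (cv2) and the standard library are available. Lean on these libraries where they do the work, as an engineer would, in place of code of your own. Each camera call takes 0.05 s, during which the arm holds its last target. There are 200 camera calls.

## Working session

There is one attempt and no reset: what is moved stays moved. The work goes in short steps, Python scripts to look and compute and a tool call to move; the robot and the scene stay as the last step left them, time stands still between calls to the robot, and variables do not carry over. Pictures are saved under pics/ and viewed, at most 14 in all, crops included, and the job is handed in when it is done.

Besides the shell and the picture viewer there is one more tool, called after ">>>" as name([rows], argument=value, ...), one row to a line, values as JSON. play_rows: Moves the arm, as the interface text tells. Shifts and turns lie within -1 to 1; 1 stands for 3 cm of shift or 8 degrees of turn. Its arguments: {"type":"object","properties":{"rows":{"type":"array"},"hand":{"type":"number"}},"required":["rows"]}

```bash
mkdir -p pics; ls; cat > h.py <<'E'
import numpy as np, cv2
from plant import get_obs, capture, bot, spot_in, trace, pinpoint
def cam(n):
    c=capture(n); h,w=c["frame"].shape[:2]
    f=h/2/np.tan(np.radians(c["fov_y"])/2)
    c["K"]=np.array([[f,0,c["cx"]],[0,f,c["cy"]],[0,0,1.]]); c["D"]=np.array(c["dist"],float)
    c["r"]=np.array(c["rvec"],float); c["t"]=np.array(c["tvec"],float)
    return c
def ray(c,rc):
    p=cv2.undistortPoints(np.array([[[rc[1],rc[0]]]],float),c["K"],c["D"])[0,0]
    R=cv2.Rodrigues(c["r"])[0]; return -R.T@c["t"].ravel(), R.T@np.array([p[0],p[1],1])
def onz(c,rc,z):
    o,d=ray(c,rc); return o+d*(z-o[2])/d[2]
def tri(c1,p1,c2,p2):
    A=np.zeros((3,3));b=np.zeros(3)
    for c,p in((c1,p1),(c2,p2)):
        o,d=ray(c,p);d=d/np.linalg.norm(d);M=np.eye(3)-np.outer(d,d);A+=M;b+=M@o
    return np.linalg.solve(A,b)
def proj(c,P):
    q=cv2.projectPoints(np.array(P,float).reshape(-1,3),c["r"],c["t"],c["K"],c["D"])[0].reshape(-1,2)
    return q[:,::-1]
def save(c,n,box=None,s=1):
    f=c["frame"][:,:,::-1]
    if box: f=f[box[0]:box[1],box[2]:box[3]]
    cv2.imwrite("pics/"+n,cv2.resize(f,None,fx=s,fy=s,interpolation=cv2.INTER_CUBIC))
E
cat > a.py <<'E'
from h import *
np.set_printoptions(precision=1,suppress=True)
T=cam("top");S=cam("scene")
save(T,"t0.png",s=1.5);save(S,"s0.png",s=1.5)
for c in (T,S):
    o,d=ray(c,(192,256));print(o,d,onz(c,(192,256),0))
for q in ["fixture","stop","stop_face","clamp_grip","tray","pot1"]:
    for n,c in(("top",T),("scene",S)):
        for r in pinpoint(q,n)[:4]: print(q,n,np.round(r["p"],2),np.array(r["at"]),onz(c,r["at"],{"clamp_grip":75,"stop_face":8}.get(q,0)))
print(get_obs())
E
python3 a.py
```

```text
pics
[ 206.7   21.  1695.2] [ 0.2 -0.  -1. ] [566.   7.   0.]
[1377.8 -475.2  904.3] [-0.7  0.4 -0.7] [485.   29.1   0. ]
fixture top 0.73 [178.9 182.8] [622.7 280.8   0. ]
fixture top 0.43 [152.4 301.9] [ 715.8 -170.9    0. ]
fixture top 0.18 [233.  139.7] [421.2 440.3   0. ]
fixture scene 0.68 [189.5 339.3] [618.7 305.8   0. ]Traceback (most recent call last):
  File "a.py", line 9, in <module>
    for r in pinpoint(q,n)[:4]: print(q,n,np.round(r["p"],2),np.array(r["at"]),onz(c,r["at"],{"clamp_grip":75,"stop_face":8}.get(q,0)))
             ~~~~~~~~^^^^^
ValueError: it knows: clamp_grip, dish, driver, fixture, jar, pot, spatula, stop_face, tray, valve_ring, vial, weight
```

View pics/t0.png

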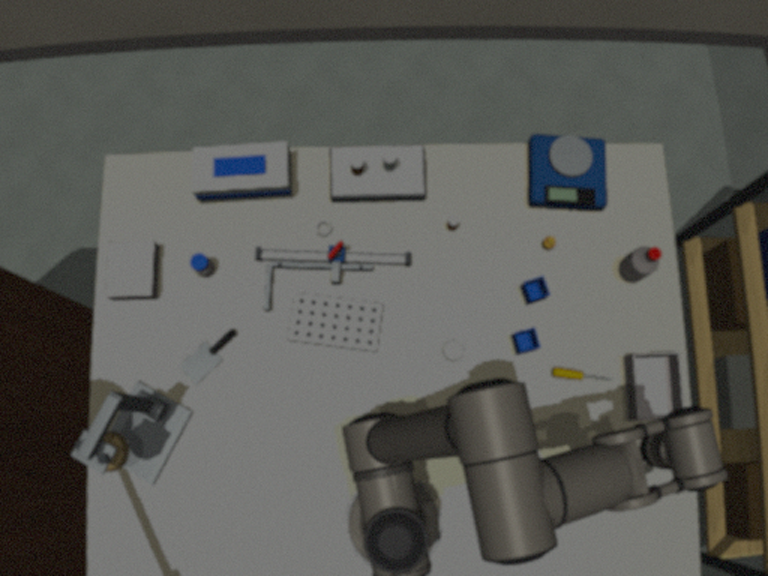

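View pics/s0.png

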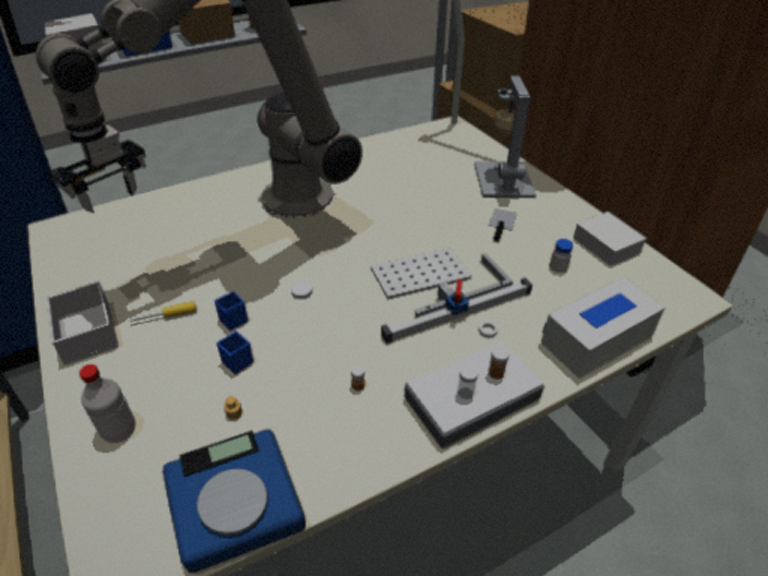

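```bash
sed -i 's/"stop",//;s/"pot1"/"pot"/;s/^save.*$//' a.py; sed -i 's/^T=cam.*/T=cam("top");S=cam("scene")/' a.py; python3 a.py
```

```text
[ 206.7   21.  1695.2] [ 0.2 -0.  -1. ] [566.   7.   0.]
[1377.8 -475.2  904.3] [-0.7  0.4 -0.7] [485.   29.1   0. ]
fixture top 0.97 [178.3 182.3] [625.  282.7   0. ]
fixture top 0.64 [232.2 142.2] [424.  430.9   0. ]
fixture top 0.38 [183.8 220. ] [600.4 140.8   0. ]
fixture scene 0.74 [193.1 337.4] [631.3 287.    0. ]
stop_face top 0.56 [183.3 221.7] [600.3 133.9   8. ]
stop_face top 0.54 [177.3 182. ] [627.  282.6   8. ]
stop_face top 0.43 [153.  300.6] [ 711.1 -165.     8. ]
stop_face scene 0.51 [197.4 298.6] [590.  143.5   8. ]
stop_face scene 0.2 [242.7 158.4] [ 557.9 -360.5    8. ]
clamp_grip top 0.63 [169.6 223.2] [635.2 123.6  75. ]
clamp_grip top 0.45 [230.6 349.7] [ 403.7 -319.3   75. ]
clamp_grip scene 0.46 [193.  304.6] [640.3 127.1  75. ]
tray top 0.63 [211.2 220.4] [496.6 140.2   0. ]
tray scene 0.66 [177.2 282. ] [457.6 157.3   0. ]
pot top 0.63 [232.7 347.8] [ 405.2 -327.5    0. ]
pot top 0.52 [194.2 352.3] [ 549.5 -353.3    0. ]
pot top 0.45 [184.5 217.5] [598.  150.2   0. ]
pot scene 0.82 [240.1 161.1] [ 544.1 -348.4    0. ]
pot scene 0.57 [210.5 153.9] [ 402.3 -327.5    0. ]
{'time': 0.8, 'joint_positions': array([-1.4,  0.3,  1.5,  0. ,  1.3, -0.1]), 'dq': array([-0.,  0.,  0.,  0.,  0., -0.]), 'tau': array([  0. , -43.1, -24.4,   0.1,   0. ,  -0. ]), 'tool_pos': array([ 164.6, -498.6,  240.8]), 'tcp_rot': array([3.1, 0. , 0.3]), 'contact_force': array([-1.2, -0.3, -0.7]), 'moment': array([ 0.,  0., -0.]), 'finger_force': 0.0, 'grip_width': 91.5466562499223}
```

The pictures show two pots (top px ~(352,194) and (350,228) col,row), the tray at ~(220,213), the fixture corner at ~(180,178), and the knob at ~(224,167). A third pot isn't visible. Next I'll crop the fixture from both cameras.

```bash
cat > b.py <<'E'
from h import *
T=cam("top");S=cam("scene")
np.save("c.npy",[T,S],allow_pickle=True)
def crop(c,r0,r1,c0,c1,s):
    f=c["frame"][r0:r1,c0:c1,::-1]; f=cv2.resize(f,None,fx=s,fy=s,interpolation=cv2.INTER_CUBIC)
    f=cv2.convertScaleAbs(f,alpha=1.3)
    for k in range((c0+9)//10*10,c1,10): cv2.putText(f,str(k),(int((k-c0+.5)*s),8),0,.3,(0,0,255));cv2.line(f,(int((k-c0+.5)*s),8),(int((k-c0+.5)*s),14),(0,0,255))
    for k in range((r0+9)//10*10,r1,10): cv2.putText(f,str(k),(0,int((k-r0+.5)*s)),0,.3,(0,0,255));cv2.line(f,(18,int((k-r0+.5)*s)),(24,int((k-r0+.5)*s)),(0,0,255))
    return f
a=crop(T,156,240,160,280,6.6);cv2.imwrite("pics/t1.png",a)
b=crop(S,155,235,240,360,6.6);cv2.imwrite("pics/s1.png",b);print(a.shape,b.shape)
E
python3 b.py
```

```text
(554, 792, 3) (528, 792, 3)
```

View pics/t1.png

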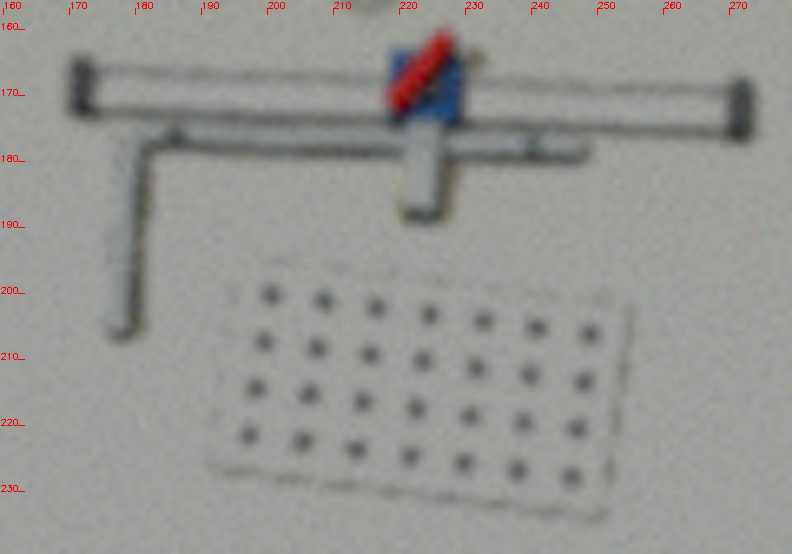

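View pics/s1.png

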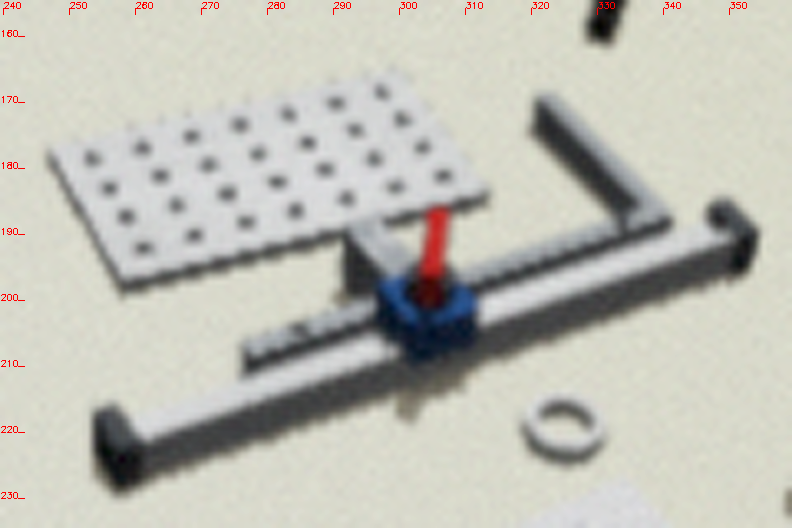

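```bash
cat > m.py <<'E'
from h import *
from scipy.optimize import minimize
from scipy.ndimage import gaussian_filter, map_coordinates
def xf(p,P):
    c,s=np.cos(p[2]),np.sin(p[2]);P=np.array(P,float)
    return np.c_[p[0]+c*P[:,0]-s*P[:,1],p[1]+s*P[:,0]+c*P[:,1],P[:,2]]
def seg(a,b,n=60): return np.linspace(a,b,n)
FE=[((0,0,26),(0,-250,26)),((0,0,26),(-110,0,26)),((12,12,26),(12,-250,26)),((12,12,26),(-110,12,26)),
    ((-110,0,26),(-110,12,26)),((0,-250,26),(12,-250,26)),((22,30,20),(22,-330,20)),((42,30,20),(42,-330,20))]
FT=FE+[((0,0,0),(0,-250,0)),((0,0,0),(-110,0,0))]
FS=FE+[((42,30,0),(42,-330,0))]
TR=[((60,-110,12),(60,110,12)),((-60,-110,12),(-60,110,12)),((60,-110,12),(60,110,12)),((60,-110,12),(-60,-110,12)),((60,110,12),(-60,110,12))]
def grad(c,sig):
    g=c["frame"].astype(float).mean(2); g=gaussian_filter(g,sig)
    return np.hypot(*np.gradient(g))
def fit(cs,segs,p0,sigs=(2,1.2,.8)):
    p=np.array(p0,float);sc=np.array([1,1,.005])
    for sg in sigs:
        G=[grad(c,sg) for c in cs]
        def cost(d):
            v=0
            for c,g,E in zip(cs,G,segs):
                P=np.vstack([seg(*e) for e in E]); q=proj(c,xf(p+d*sc,P))
                v-=map_coordinates(g,q.T,order=1).mean()/g.mean()
            return v
        r=minimize(cost,np.zeros(3),method="Nelder-Mead",options=dict(initial_simplex=np.vstack([np.zeros(3),np.eye(3)*4]),xatol=.05,fatol=1e-4))
        p=p+r.x*sc
    return p,r.fun
def box(w,d,z0,z1): return [(x,y,z) for x in(-w/2,w/2) for y in(-d/2,d/2) for z in(z0,z1)]
def iou(c,m,P):
    s=4; q=proj(c,P)[:,::-1]; h=cv2.convexHull(((q+.5)*s).astype(np.int32))
    a=np.zeros((384*s,512*s),np.uint8);cv2.fillConvexPoly(a,h,1)
    b=cv2.resize(m.astype(np.uint8),None,fx=s,fy=s,interpolation=cv2.INTER_NEAREST)
    return (a&b).sum()/max(1,(a|b).sum())
def fitbox(cs,ms,p0,P):
    p0=np.array(p0,float);sc=np.array([1,1,.03]);best=None
    for y in (0,.4,.8,1.2):
        q=p0+[0,0,y]
        r=minimize(lambda d:-sum(iou(c,m,xf(q+d*sc,P)) for c,m in zip(cs,ms)),np.zeros(3),method="Nelder-Mead",options=dict(initial_simplex=np.vstack([np.zeros(3),np.eye(3)*6]),xatol=.1,fatol=1e-4))
        if best is None or r.fun<best[1]: best=(q+r.x*sc,r.fun)
    return best
def blue(c):
    f=c["frame"].astype(int); return (f[:,:,2]>f[:,:,0]+25)&(f[:,:,2]>f[:,:,1]+15)
def red(c):
    f=c["frame"].astype(int); return (f[:,:,0]>f[:,:,2]+40)&(f[:,:,0]>f[:,:,1]+40)
def comp(m,rc,rad=14):
    n,l,st,ce=cv2.connectedComponentsWithStats(m.astype(np.uint8))
    b=[i for i in range(1,n) if st[i,4]>12 and np.hypot(ce[i][1]-rc[0],ce[i][0]-rc[1])<rad]
    return l==max(b,key=lambda i:st[i,4]) if b else None
def tray(c,p0):
    # holes: dark blobs; grid centre
    q=proj(c,xf(p0,[(55,105,12),(55,-105,12),(-55,-105,12),(-55,105,12)]))[:,::-1]
    m=np.zeros((384,512),np.uint8);cv2.fillConvexPoly(m,q.astype(np.int32),1)
    g=c["frame"].astype(float).mean(2);bg=cv2.medianBlur(c["frame"],15).astype(float).mean(2)
    d=np.clip(bg-gaussian_filter(g,.5),0,None)*m
    n,l,st,ce=cv2.connectedComponentsWithStats((d>18).astype(np.uint8))
    W=[]
    for i in range(1,n):
        if st[i,4]<3: continue
        rr,cc=np.nonzero(l==i);w=d[rr,cc];W.append(onz(c,((rr*w).sum()/w.sum(),(cc*w).sum()/w.sum()),12)[:2])
    return np.array(W)
E
cat > d.py <<'E'
from m import *
np.set_printoptions(precision=2,suppress=True)
T,S=np.load("c.npy",allow_pickle=True)
p0=[626,283,-.04]
for a in (([T],[FT]),([S],[FS]),([T,S],[FT,FS])): print("fix",*fit(*a,p0))
t0=[495,148,-.1]
for c in (T,S):
    W=tray(c,t0);print("holes",len(W),W.mean(0),cv2.minAreaRect(W.astype(np.float32)))
print("tray edges",*fit([T,S],[TR,TR],t0))
for n,pt in (("A",(552,-352)),("B",(412,-328))):
    P=box(50,50,0,60);r=[]
    ms=[comp(blue(c),proj(c,[(*pt,30)])[0]) for c in(T,S)]
    print(n,[m.sum() for m in ms],fitbox([T],ms[:1],[*pt,0],P),fitbox([S],ms[1:],[*pt,0],P),fitbox([T,S],ms,[*pt,0],P))
ms=[comp(red(c),proj(c,[(637,125,75)])[0]) for c in(T,S)]
at=[np.argwhere(m).mean(0) for m in ms];print("knob tri",tri(T,at[0],S,at[1]),onz(T,at[0],75),onz(S,at[1],75),fitbox([T,S],ms,[637,125,.7],box(52,12,63,87)))
for n in("top","scene"): print(n,[(round(r["p"],2),np.round(r["at"])) for r in spot_in("pot",n)])
E
python3 d.py
```

```text
fix [620.53 278.05  -0.05] -3.8084228412450982
fix [631.85 286.92  -0.04] -5.474689708819774
fix [631.57 277.45  -0.05] -8.927073403409661
holes 24 [486.54 144.06] ((486.2850646972656, 144.12844848632812), (150.57630920410156, 81.60933685302734), 81.14154815673828)
holes 30 [484.34 135.19] ((491.4810791015625, 133.94284057617188), (180.8389434814453, 103.853271484375), 82.98271179199219)
tray edges [514.83 132.4   -0.43] -4.621816685883305
A [np.int64(206), np.int64(439)] (array([ 549.36, -365.35,    2.02]), np.float64(-0.773491124260355)) (array([ 539.88, -357.41,    0.18]), np.float64(-0.9138226380287258)) (array([ 544.4 , -359.36,    0.22]), np.float64(-1.594046239649396))
B [np.int64(211), np.int64(367)] (array([ 423.17, -331.88,    0.3 ]), np.float64(-0.8142753095411508)) (array([ 414.33, -326.3 ,    0.06]), np.float64(-0.902660406885759)) (array([ 420.92, -329.09,    0.11]), np.float64(-1.598027701935374))
knob tri [645.57 124.1   84.97] [647.45 123.4   75.  ] [637.16 132.93  75.  ] (array([644.36, 126.54,   2.46]), np.float64(-1.191797067050945))
top [(0.6, array([230., 351.])), (0.48, array([215., 223.]))]
scene [(0.88, array([238., 158.])), (0.68, array([206., 152.]))]
```

```bash
cat > e.py <<'E'
from m import *
np.set_printoptions(precision=1,suppress=True)
T,S=np.load("c.npy",allow_pickle=True)
for c in(T,S): print(c["fov_y"],c["cx"],c["cy"],c["D"])
t=lambda x,y:((y+.5)/6.6-.5+156,(x+.5)/6.6-.5+160)
s=lambda x,y:((y+.5)/6.6-.5+155,(x+.5)/6.6-.5+240)
print("holes T",[onz(T,t(*p),12)[:2] for p in((271,295),(590,334),(571,476),(249,436))])
print("holes S",[onz(S,s(*p),12)[:2] for p in((444,177),(144,247),(93,158),(382,93))])
for a,b,z,n in(((271,295),(444,177),12,"FL"),((590,334),(144,247),12,"FR"),((571,476),(93,158),12,"NR"),((249,436),(382,93),12,"NL")):
    print(n,tri(T,t(*a),S,s(*b)))
print("corner T",onz(T,t(150,153),0),onz(T,t(140,147),26),"end",onz(T,t(583,156),26),"side end",onz(T,t(131,328),26))
print("corner S",onz(S,s(622,205),26),onz(S,s(625,228),0),"end",onz(S,s(245,345),26))
E
python3 e.py
```

```text
44.80361057232911 254.4118873664832 195.62761537166818 [-0.2  0.   0.   0.   0. ]
53.95996606133676 255.29714926977334 187.15009317117512 [-0.1  0.   0.   0.   0. ]
holes T [array([537., 212.]), array([510.9,  34.2]), array([431.5,  46.3]), array([457.7, 224.3])]
holes S [array([534.5, 217.3]), array([506. ,  39.4]), array([426.2,  51.6]), array([453.8, 229.3])]
FL [537.2 213.   15.4]
FR [510.5  35.3  17.1]
NR [431.4  47.3  17.2]
NL [457.7 224.9  16.1]
corner T [623.3 282.7  -0. ] [620.5 284.4  26. ] end [609.4  35.9  26. ] side end [517.4 288.4  26. ]
corner S [614.1 279.1  26. ] [608.1 290.6   0. ] end [610.1  39.4  26. ]
```

>>> play_rows([
  [[0.72, 0.95, -0.1], [0, 0, -0.36]],
  [[0.72, 0.95, -0.1], [0, 0, -0.36]],
  [[0.72, 0.95, -0.1], [0, 0, -0.36]],
  [[0.72, 0.95, -0.1], [0, 0, -0.36]],
  [[0.72, 0.95, -0.1], [0, 0, -0.36]],
  [[0.72, 0.95, -0.1], [0, 0, -0.36]],
  [[0.72, 0.95, -0.1], [0, 0, -0.36]],
  [[0.72, 0.95, -0.1], [0, 0, -0.36]],
  [[0.72, 0.95, -0.1], [0, 0, -0.36]],
  [[0.72, 0.95, -0.1], [0, 0, -0.36]],
  [[0.72, 0.95, -0.1], [0, 0, -0.36]],
], hand=1)

```text
time: 2.38
tool_pos: [402.9, -184.1, 207.8]
tcp_rot: [3.141, -0.0, -0.236]
contact_force: [0.4, -1.1, -0.5]
grip_width: 91.7
finger_force: 0.0
```

>>> play_rows([
  [[0.72, 0.95, -0.1], [0, 0, -0.36]],
  [[0.72, 0.95, -0.1], [0, 0, -0.36]],
  [[0.72, 0.95, -0.1], [0, 0, -0.36]],
  [[0.72, 0.95, -0.1], [0, 0, -0.36]],
  [[0.72, 0.95, -0.1], [0, 0, -0.36]],
  [[0.72, 0.95, -0.1], [0, 0, -0.36]],
  [[0.72, 0.95, -0.1], [0, 0, -0.36]],
  [[0.72, 0.95, -0.1], [0, 0, -0.36]],
  [[0.72, 0.95, -0.1], [0, 0, -0.36]],
  [[0.72, 0.95, -0.1], [0, 0, -0.36]],
  [[0, 0, 0], [0, 0, 0]],
  [[0, 0, 0], [0, 0, 0]],
])

```text
time: 3.88
tool_pos: [617.8, 99.6, 177.5]
tcp_rot: [3.141, 0.0, -0.736]
contact_force: [-0.3, -0.7, 0.3]
grip_width: 92.0
finger_force: 0.0
```

>>> play_rows([
  [[0.42, 0.46, -0.45], [0, 0, -0.2]],
  [[0.42, 0.46, -0.45], [0, 0, -0.23]],
  [[0, 0, 0], [0, 0, 0]],
  [[0, 0, 0], [0, 0, 0]],
])

```text
time: 4.38
tool_pos: [643.1, 126.5, 151.4]
tcp_rot: [3.141, -0.0, -0.797]
contact_force: [0.5, 0.5, -0.3]
grip_width: 91.8
finger_force: 0.0
```

```bash
cat > v.py <<'E'
import sys
from m import *
def view(name,pt,half=(45,60),s=5,marks=()):
    out=[]
    for n in("top","scene"):
        c=cam(n);r,k=proj(c,[pt])[0].astype(int);r0,k0=max(0,r-half[0]),max(0,k-half[1])
        f=c["frame"][r0:r0+2*half[0],k0:k0+2*half[1],::-1];f=cv2.resize(f,None,fx=s,fy=s,interpolation=cv2.INTER_CUBIC);f=cv2.convertScaleAbs(f,alpha=1.4)
        for P,col in marks:
            q=((proj(c,P)[:,::-1]-[k0,r0]+.5)*s).astype(int)
            for a,b in zip(q[:-1],q[1:]): cv2.line(f,tuple(map(int,a)),tuple(map(int,b)),col,1)
        out.append(f)
    w=min(o.shape[1] for o in out);cv2.imwrite("pics/"+name,np.vstack([o[:,:w] for o in out]))
E
python3 - <<'E'
from v import *
o=get_obs();p=o["tool_pos"];y=o["tcp_rot"][2];print(p,y)
fx=[621,286.5,-.045]
F=[(0,0,26),(0,-250,26),(12,-250,26),(12,12,26),(-110,12,26),(-110,0,26),(0,0,26),(0,0,0),(-110,0,0)]
W=[(-26,-6,87),(26,-6,87),(26,6,87),(-26,6,87),(-26,-6,87)]
tr=[(-60,-110,12),(60,-110,12),(60,110,12),(-60,110,12),(-60,-110,12)]
t=np.array([(x,yy,-14.) for x,yy in((-9.5,-46),(9.5,-46),(9.5,46),(-9.5,46),(-9.5,-46))])
view("v1.png",(590,140,20),half=(30,80),s=5,marks=[(xf(fx,F),(0,255,0)),(xf([643,127,-.795],W),(255,255,0)),(xf([482,132,-.146],tr),(0,0,255)),(xf([*p[:2],y],t+[0,0,p[2]]),(255,0,255))])
E
```

```text
[643.07995816 126.53629343 151.35571859] -0.7968844654811067
```

View pics/v1.png

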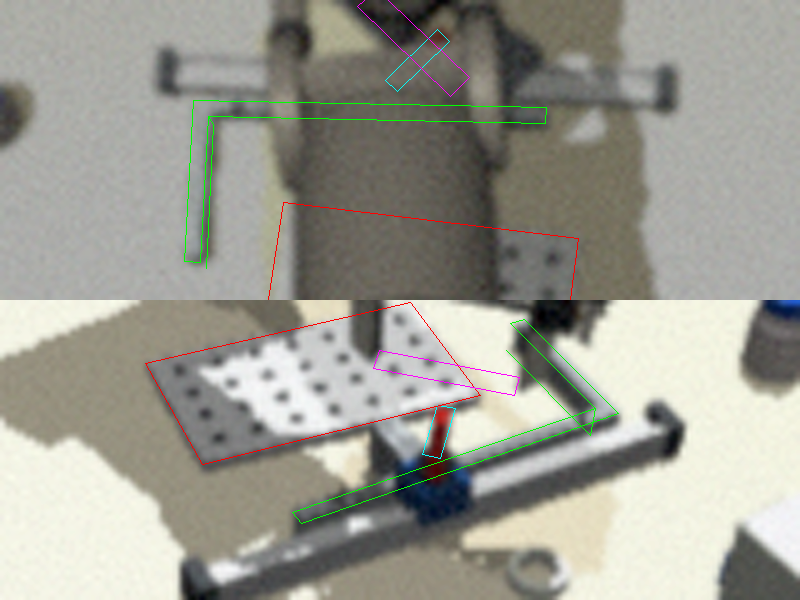

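>>> play_rows([
  [[0, 0, -0.7], [0, 0, 0]],
  [[0, 0, -0.7], [0, 0, 0]],
  [[0, 0, -0.7], [0, 0, 0]],
  [[0, 0, -0.6], [0, 0, 0]],
  [[0, 0, 0], [0, 0, 0]],
  [[0, 0, 0], [0, 0, 0]],
])

```text
time: 5.22
tool_pos: [643.9, 127.5, 70.7]
tcp_rot: [-3.141, -0.001, -0.797]
contact_force: [-0.8, 0.2, -0.9]
grip_width: 91.9
finger_force: 0.0
```

>>> play_rows([
  [[0, 0, 0], [0, 0, 0]],
  [[0, 0, 0], [0, 0, 0]],
  [[0, 0, 0], [0, 0, 0]],
  [[0, 0, 0], [0, 0, 0]],
  [[0, 0, 0], [0, 0, 0]],
  [[0, 0, 0], [0, 0, 0]],
  [[0, 0, 0], [0, 0, 0]],
  [[0, 0, 0], [0, 0, 0]],
], hand=-1)

```text
time: 6.22
tool_pos: [643.3, 127.5, 69.7]
tcp_rot: [3.141, 0.0, -0.797]
contact_force: [-0.7, 0.3, 0.5]
grip_width: 16.3
finger_force: 0.0
```

>>> play_rows([
  [[0, 0, 0], [0, 0, 0]],
  [[0, 0, 0], [0, 0, 0]],
  [[0, 0, 0], [0, 0, 0]],
])

```text
time: 6.6
tool_pos: [643.3, 127.2, 69.7]
tcp_rot: [3.141, -0.0, -0.797]
contact_force: [-0.8, -3.0, 0.7]
grip_width: 11.6
finger_force: 29.6
```

>>> play_rows([
  [[0, 0, 0], [0, 0, 0.9]],
  [[0, 0, 0], [0, 0, 0.9]],
  [[0, 0, 0], [0, 0, 0.9]],
  [[0, 0, 0], [0, 0, 0.9]],
  [[0, 0, 0], [0, 0, 0.9]],
  [[0, 0, 0], [0, 0, 0.9]],
])

```text
time: 7.35
tool_pos: [642.6, 127.6, 69.7]
tcp_rot: [-3.142, 0.002, -0.039]
contact_force: [-3.6, -0.9, 2.2]
grip_width: 11.8
finger_force: 30.0
```

>>> play_rows([
  [[0, 0, 0], [0, 0, 0.9]],
  [[0, 0, 0], [0, 0, 0.9]],
  [[0, 0, 0], [0, 0, 0.9]],
  [[0, 0, 0], [0, 0, 0.9]],
  [[0, 0, 0], [0, 0, 0.7]],
  [[0, 0, 0], [0, 0, 0]],
  [[0, 0, 0], [0, 0, 0]],
])

```text
time: 8.22
tool_pos: [643.2, 127.6, 69.7]
tcp_rot: [-3.141, 0.0, 0.556]
contact_force: [-1.9, -1.5, 0.7]
grip_width: 11.6
finger_force: 29.9
```

>>> play_rows([
  [[0, 0, 0], [0, 0, 0.5]],
  [[0, 0, 0], [0, 0, 0.4]],
  [[-0.022, -0.5, 0], [0, 0, 0]],
  [[-0.022, -0.5, 0], [0, 0, 0]],
  [[-0.022, -0.5, 0], [0, 0, 0]],
  [[-0.022, -0.5, 0], [0, 0, 0]],
  [[-0.022, -0.5, 0], [0, 0, 0]],
  [[-0.022, -0.5, 0], [0, 0, 0]],
  [[0, 0, 0], [0, 0, 0]],
])

```text
time: 9.35
tool_pos: [638.2, 35.0, 69.6]
tcp_rot: [-3.141, 0.003, 0.681]
contact_force: [-6.9, 0.1, 3.3]
grip_width: 11.8
finger_force: 30.0
```

>>> play_rows([
  [[-0.03, -0.2, 0], [0, 0, 0]],
  [[-0.02, -0.2, 0], [0, 0, 0]],
  [[-0.02, -0.15, 0], [0, 0, 0]],
  [[0, -0.1, 0], [0, 0, 0]],
  [[0, 0, 0], [0, 0, 0]],
])

```text
time: 9.98
tool_pos: [637.1, 17.4, 69.7]
tcp_rot: [3.141, 0.001, 0.683]
contact_force: [-4.5, -1.7, 2.1]
grip_width: 11.6
finger_force: 30.0
```

>>> play_rows([
  [[-0.01, -0.1, 0], [0, 0, 0]],
  [[-0.01, -0.1, 0], [0, 0, 0]],
  [[0, 0, 0], [0, 0, 0]],
  [[0, 0, 0], [0, 0, 0]],
])

```text
time: 10.48
tool_pos: [636.8, 12.5, 69.7]
tcp_rot: [-3.141, -0.001, 0.683]
contact_force: [-3.1, 3.2, 0.6]
grip_width: 12.0
finger_force: 30.0
```

>>> play_rows([
  [[0, -0.1, 0], [0, 0, 0]],
  [[0, 0, 0], [0, 0, 0]],
  [[0, 0, 0], [0, 0, 0]],
])

```text
time: 10.85
tool_pos: [636.8, 12.3, 69.7]
tcp_rot: [-3.138, -0.003, 0.684]
contact_force: [-3.2, 14.2, 1.0]
grip_width: 11.8
finger_force: 30.0
```

>>> play_rows([
  [[0, 0.1, 0], [0, 0, 0]],
  [[0, 0, 0], [0, 0, 0]],
  [[0, 0, 0], [0, 0, 0]],
  [[0, 0, 0.5], [0, 0, 0]],
  [[0, 0, 1], [0, 0, 0]],
  [[0, 0, 1], [0, 0, 0]],
  [[0, 0, 0.5], [0, 0, 0]],
], hand=0.1)

```text
time: 11.72
tool_pos: [637.7, 11.7, 162.7]
tcp_rot: [3.139, -0.003, 0.683]
contact_force: [0.5, 0.5, -1.1]
grip_width: 50.5
finger_force: 0.0
```

>>> play_rows([
  [[-0.71, -0.15, 0], [0, 0, 0.75]],
  [[-0.71, -0.15, 0], [0, 0, 0.75]],
  [[-0.71, -0.15, 0], [0, 0, 0.75]],
  [[-0.71, -0.15, 0], [0, 0, 0.75]],
  [[-0.71, -0.15, 0], [0, 0, 0.75]],
  [[-0.71, -0.16, 0], [0, 0, 0.75]],
  [[-0.71, -0.16, 0], [0, 0, 0.75]],
  [[-0.71, -0.16, 0], [0, 0, 0.75]],
  [[0, 0, -0.3], [0, 0, 0]],
  [[0, 0, 0], [0, 0, 0]],
])

```text
time: 12.98
tool_pos: [466.6, -24.9, 150.2]
tcp_rot: [-3.141, -0.0, 1.519]
contact_force: [0.3, -0.0, 0.3]
grip_width: 50.4
finger_force: 0.0
```

```bash
cat > st.py <<'E'
from v import *
import sys
np.set_printoptions(precision=3,suppress=True)
o=get_obs();print({k:o[k] for k in("time","joint_positions","tool_pos","tcp_rot","contact_force")})
E
python3 - <<'E'
from st import *
S=cam("scene");T=cam("top")
t=lambda:0
for c,n in((T,"top"),(S,"scene")):
    print(n,[(round(r["p"],2),onz(c,r["at"],30)[:2]) for r in spot_in("pot",n)],[(round(r["p"],2),onz(c,r["at"],75)) for r in pinpoint("clamp_grip",n)][:2],[(round(r["p"],2),onz(c,r["at"],0)) for r in pinpoint("tray",n)][:2])
E
```

```text
{'time': 12.975, 'joint_positions': array([-0.218,  0.339,  1.809,  0.   ,  0.994, -0.166]), 'tool_pos': array([466.579, -24.858, 150.182]), 'tcp_rot': array([-3.141, -0.   ,  1.519]), 'contact_force': array([ 0.329, -0.038,  0.314])}
top [(0.74, array([ 547.349, -355.556])), (0.73, array([ 411.945, -333.29 ]))] [(0.51, array([630.046,  16.892,  75.   ]))] [(0.68, array([480.266, 129.234,   0.   ])), (0.38, array([ 417.998, -321.842,    0.   ]))]
scene [(0.93, array([ 535.262, -351.319])), (0.82, array([ 401.855, -331.955]))] [(0.42, array([621.597,  27.464,  75.   ]))] [(0.74, array([461.544, 141.918,   0.   ]))]
```

>>> play_rows([
  [[0, 0, -1], [0, 0, 0]],
  [[0, 0, -1], [0, 0, 0]],
  [[0, 0, -1], [0, 0, 0]],
  [[0, 0, -1], [0, 0, 0]],
  [[0, 0, -0.4], [0, 0, 0]],
  [[0, 0, 0], [0, 0, 0]],
  [[0.01, 0.3, 0], [0, 0, 0]],
  [[0.01, 0.3, 0], [0, 0, 0]],
  [[0.01, 0.3, 0], [0, 0, 0]],
  [[0.01, 0.3, 0], [0, 0, 0]],
  [[0, 0, 0], [0, 0, 0]],
])

```text
time: 14.75
tool_pos: [467.5, 11.9, 18.9]
tcp_rot: [3.141, -0.0, 1.522]
contact_force: [-0.0, 0.4, 0.1]
grip_width: 50.6
finger_force: 0.0
```

>>> play_rows([
  [[0.01, 0.2, 0], [0, 0, 0]],
  [[0.01, 0.2, 0], [0, 0, 0]],
  [[0.01, 0.2, 0], [0, 0, 0]],
  [[0.01, 0.2, 0], [0, 0, 0]],
  [[0.01, 0.2, 0], [0, 0, 0]],
  [[0.01, 0.2, 0], [0, 0, 0]],
  [[0, 0, 0], [0, 0, 0]],
])

```text
time: 15.62
tool_pos: [469.1, 47.8, 18.7]
tcp_rot: [-3.141, -0.0, 1.522]
contact_force: [0.5, -0.3, -1.0]
grip_width: 50.4
finger_force: 0.0
```

>>> play_rows([
  [[0, 0.12, 0], [0, 0, 0]],
  [[0, 0.12, 0], [0, 0, 0]],
])

```text
time: 15.88
tool_pos: [469.2, 54.4, 18.7]
tcp_rot: [-3.141, 0.0, 1.521]
contact_force: [1.3, -2.2, -0.5]
grip_width: 50.2
finger_force: 1.1
```

```bash
python3 - <<'E'
from st import *
o=get_obs();p=o["tool_pos"]
fx=[618,285,-.05]
F=[(0,0,26),(0,-250,26),(12,-250,26),(12,12,26),(-110,12,26),(-110,0,26),(0,0,26),(0,0,0),(-110,0,0)]
tr=[(-60,-110,12),(60,-110,12),(60,110,12),(-60,110,12),(-60,-110,12)]
view("v2.png",(540,170,20),half=(30,80),s=5,marks=[(xf(fx,F),(0,255,0)),(xf([478,p[1]+119.5,-.05],tr),(0,0,255))])
E
```

```text
{'time': 15.875, 'joint_positions': array([-0.047,  0.563,  1.918, -0.   ,  0.661,  0.003]), 'tool_pos': array([469.211,  54.43 ,  18.662]), 'tcp_rot': array([-3.141,  0.   ,  1.521]), 'contact_force': array([ 1.261, -2.229, -0.465])}
```

View pics/v2.png

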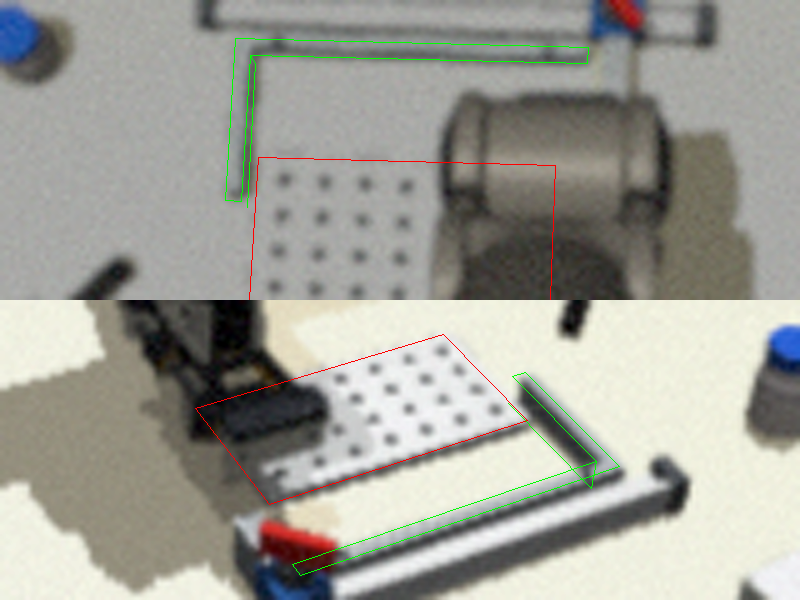

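>>> play_rows([
  [[0, -0.5, 0], [0, 0, 0]],
  [[0, -0.3, 0.5], [0, 0, 0]],
  [[-0.2, 0, 1], [0, 0, 0]],
  [[-0.3, 0.3, 0.5], [0, 0, -1]],
  [[-0.3, 0.5, 0], [0, 0, -1]],
  [[-0.3, 0.6, 0], [0, 0, -1]],
  [[-0.3, 0.6, 0], [0, 0, -1]],
  [[-0.3, 0.6, 0], [0, 0, -1]],
  [[-0.3, 0.6, 0], [0, 0, -1]],
  [[-0.3, 0.6, 0], [0, 0, -1]],
  [[-0.3, 0.6, 0], [0, 0, -1]],
  [[0, 0.4, 0], [0, 0, -1]],
], hand=1)

```text
time: 17.48
tool_pos: [391.0, 174.4, 79.7]
tcp_rot: [-3.142, -0.0, 0.26]
contact_force: [0.4, 1.0, 0.2]
grip_width: 91.6
finger_force: 0.0
```

>>> play_rows([
  [[-0.1, 0, 0], [0, 0, -1]],
  [[0, 0, 0], [0, 0, -1]],
  [[0, 0, 0], [0, 0, -0.25]],
  [[0, 0, 0], [0, 0, 0]],
])

```text
time: 17.98
tool_pos: [388.6, 174.0, 79.2]
tcp_rot: [-3.141, -0.001, -0.049]
contact_force: [0.3, -0.5, 0.2]
grip_width: 91.9
finger_force: 0.0
```

>>> play_rows([
  [[0, 0, -1], [0, 0, 0]],
  [[0, 0, -1], [0, 0, 0]],
  [[0, 0, -0.03], [0, 0, 0]],
  [[0, 0, 0], [0, 0, 0]],
  [[0.4, -0.02, 0], [0, 0, 0]],
  [[0.3, -0.015, 0], [0, 0, 0]],
  [[0.3, -0.015, 0], [0, 0, 0]],
  [[0.3, -0.015, 0], [0, 0, 0]],
  [[0.3, -0.015, 0], [0, 0, 0]],
  [[0.3, -0.015, 0], [0, 0, 0]],
  [[0.3, -0.015, 0], [0, 0, 0]],
  [[0.3, -0.015, 0], [0, 0, 0]],
])

```text
time: 19.48
tool_pos: [463.9, 170.6, 17.8]
tcp_rot: [3.141, 0.0, -0.05]
contact_force: [-5.1, 0.3, 3.8]
grip_width: 91.7
finger_force: 2.3
```

>>> play_rows([
  [[0.2, -0.01, 0], [0, 0, 0]],
  [[0.15, -0.01, 0], [0, 0, 0]],
  [[0.1, 0, 0], [0, 0, 0]],
  [[0.1, 0, 0], [0, 0, 0]],
  [[0.05, 0, 0], [0, 0, 0]],
])

```text
time: 20.1
tool_pos: [481.6, 170.0, 17.8]
tcp_rot: [3.142, -0.0, -0.05]
contact_force: [-3.0, -0.2, 2.6]
grip_width: 92.1
finger_force: 1.9
```

>>> play_rows([
  [[0.05, 0, 0], [0, 0, 0]],
  [[0.05, 0, 0], [0, 0, 0]],
  [[0.05, 0, 0], [0, 0, 0]],
])

```text
time: 20.48
tool_pos: [484.7, 170.0, 17.8]
tcp_rot: [3.141, 0.003, -0.05]
contact_force: [-9.8, 0.9, 7.3]
grip_width: 92.1
finger_force: 4.7
```

>>> play_rows([
  [[0.05, 0, 0], [0, 0, 0]],
  [[0.05, 0, 0], [0, 0, 0]],
  [[0, 0, 0], [0, 0, 0]],
])

```text
time: 20.85
tool_pos: [484.9, 170.0, 17.6]
tcp_rot: [3.14, 0.008, -0.05]
contact_force: [-15.0, 1.8, 11.7]
grip_width: 91.8
finger_force: 7.7
```

>>> play_rows([
  [[-0.5, 0.1, 0], [0, 0, 0]],
  [[0, 0, 0], [0, 0, 0]],
  [[0, 0, 0], [0, 0, 0]],
  [[0, 0, 0], [0, 0, 0]],
  [[0, 0, 0], [0, 0, 0]],
  [[0, 0, 0], [0, 0, 0]],
  [[0, 0, 0], [0, 0, 0]],
  [[0, 0, 0], [0, 0, 0]],
  [[0, 0, 0], [0, 0, 0]],
  [[0, 0, 0], [0, 0, 0]],
  [[0.2, 0, 0], [0, 0, 0]],
  [[0.15, 0, 0], [0, 0, 0]],
], hand=-1)

```text
time: 22.35
tool_pos: [484.9, 173.0, 17.9]
tcp_rot: [-3.142, -0.0, -0.05]
contact_force: [-1.9, 0.3, 1.4]
grip_width: 0.8
finger_force: 3.1
```

>>> play_rows([
  [[0.1, 0, 0], [0, 0, 0]],
  [[0.1, 0, 0], [0, 0, 0]],
  [[0.05, 0, 0], [0, 0, 0]],
  [[0, 0, 0], [0, 0, 0]],
])

```text
time: 22.85
tool_pos: [485.5, 173.0, 17.2]
tcp_rot: [3.139, 0.014, -0.05]
contact_force: [-19.0, 3.2, 15.3]
grip_width: 0.1
finger_force: 9.6
```

>>> play_rows([
  [[-0.6, 0, 0], [0, 0, 0]],
  [[0, 0, 1], [0, 0, 0]],
  [[0, 0, 1], [0, 0, 0]],
  [[0, 0, 1], [0, 0, 0]],
  [[0, 0, 1], [0, 0, 0]],
  [[0.8, -0.76, 0.5], [0, 0, 0.75]],
  [[0.8, -0.76, 0], [0, 0, 0.75]],
  [[0.8, -0.76, 0], [0, 0, 0.75]],
  [[0.8, -0.76, 0], [0, 0, 0.75]],
  [[0.8, -0.76, 0], [0, 0, 0.75]],
  [[0.8, -0.76, 0], [0, 0, 0.75]],
  [[0.8, -0.76, 0], [0, 0, 0.75]],
], hand=0)

```text
time: 24.35
tool_pos: [642.7, 12.5, 152.7]
tcp_rot: [3.141, -0.0, 0.687]
contact_force: [0.6, -0.4, -0.7]
grip_width: 45.8
finger_force: 0.0
```

>>> play_rows([
  [[0, 0, 0], [0, 0, 0]],
  [[0, 0, 0], [0, 0, 0]],
])

```text
time: 24.6
tool_pos: [641.3, 13.7, 152.4]
tcp_rot: [-3.141, 0.001, 0.682]
contact_force: [-0.1, -0.1, 0.0]
grip_width: 46.0
finger_force: 0.0
```

>>> play_rows([
  [[-0.14, -0.04, -0.7], [0, 0, 0]],
  [[0, 0, -0.7], [0, 0, 0]],
  [[0, 0, -0.7], [0, 0, 0]],
  [[0, 0, -0.65], [0, 0, 0]],
  [[0, 0, 0], [0, 0, 0]],
])

```text
time: 25.22
tool_pos: [636.0, 13.2, 69.1]
tcp_rot: [-3.139, 0.003, 0.684]
contact_force: [0.6, 0.6, 0.1]
grip_width: 46.0
finger_force: 0.0
```

>>> play_rows([
  [[0, 0, 0], [0, 0, 0]],
  [[0, 0, 0], [0, 0, 0]],
  [[0, 0, 0], [0, 0, 0]],
  [[0, 0, 0], [0, 0, 0]],
  [[0, 0, 0], [0, 0, 0]],
  [[0, 0, 0], [0, 0, 0]],
  [[0, 0, 0], [0, 0, 0]],
], hand=-1)

```text
time: 26.1
tool_pos: [637.3, 12.9, 70.8]
tcp_rot: [-3.141, -0.0, 0.684]
contact_force: [-3.7, 4.1, 5.5]
grip_width: 11.8
finger_force: 30.0
```

>>> play_rows([
  [[0.015, 0.3, 0], [0, 0, 0]],
  [[0.015, 0.3, 0], [0, 0, 0]],
  [[0.015, 0.3, 0], [0, 0, 0]],
  [[0.01, 0.2, 0], [0, 0, 0]],
  [[0.005, 0.1, 0], [0, 0, 0]],
  [[0, 0, 0], [0, 0, 0]],
])

```text
time: 26.85
tool_pos: [639.2, 47.9, 70.8]
tcp_rot: [3.141, 0.001, 0.684]
contact_force: [-3.0, -0.6, 5.2]
grip_width: 11.9
finger_force: 30.0
```

>>> play_rows([
  [[0, 0.1, 0], [0, 0, 0]],
  [[0, 0.05, 0], [0, 0, 0]],
  [[0, 0, 0], [0, 0, 0]],
])

```text
time: 27.22
tool_pos: [639.5, 51.6, 70.8]
tcp_rot: [3.14, 0.001, 0.683]
contact_force: [-3.9, -3.3, 5.4]
grip_width: 11.9
finger_force: 30.0
```

>>> play_rows([
  [[0, 0.05, 0], [0, 0, 0]],
  [[0, 0, 0], [0, 0, 0]],
  [[0, 0, 0], [0, 0, 0]],
])

```text
time: 27.6
tool_pos: [639.5, 52.8, 70.8]
tcp_rot: [3.14, 0.001, 0.683]
contact_force: [-2.8, -4.7, 4.9]
grip_width: 11.5
finger_force: 30.0
```

>>> play_rows([
  [[0, 0.05, 0], [0, 0, 0]],
  [[0, 0, 0], [0, 0, 0]],
  [[0, 0, 0], [0, 0, 0]],
])

```text
time: 27.98
tool_pos: [639.6, 53.0, 70.8]
tcp_rot: [3.138, 0.002, 0.683]
contact_force: [-2.6, -8.8, 4.8]
grip_width: 11.6
finger_force: 30.0
```

>>> play_rows([
  [[0, 0.05, 0], [0, 0, 0]],
  [[0, 0, 0], [0, 0, -0.9]],
  [[0, 0, 0], [0, 0, -0.9]],
  [[0, 0, 0], [0, 0, -0.9]],
  [[0, 0, 0], [0, 0, -0.9]],
  [[0, 0, 0], [0, 0, -0.9]],
  [[0, 0, 0], [0, 0, -0.9]],
  [[0, 0, 0], [0, 0, -0.9]],
  [[0, 0, 0], [0, 0, -0.9]],
  [[0, 0, 0], [0, 0, -0.9]],
  [[0, 0, 0], [0, 0, -0.9]],
  [[0, 0, 0], [0, 0, -0.9]],
])

```text
time: 29.48
tool_pos: [639.5, 56.6, 70.8]
tcp_rot: [3.141, -0.001, -0.703]
contact_force: [-2.1, -1.3, 4.2]
grip_width: 11.8
finger_force: 30.0
```

>>> play_rows([
  [[0, 0, 0], [0, 0, -0.7]],
  [[0, 0, 0], [0, 0, -0.2]],
  [[0, 0, 0], [0, 0, 0]],
  [[0, 0, 0], [0, 0, 0]],
])

```text
time: 29.98
tool_pos: [639.7, 56.8, 70.8]
tcp_rot: [-3.141, -0.001, -0.823]
contact_force: [-1.7, -1.9, 6.1]
grip_width: 11.7
finger_force: 30.0
```

```bash
python3 -c "
from st import *
print(o['moment'],o['finger_force'])"
```

```text
{'time': 29.975, 'joint_positions': array([-0.03 ,  0.715,  1.379, -0.001,  1.046,  2.364]), 'tool_pos': array([639.723,  56.848,  70.811]), 'tcp_rot': array([-3.141, -0.001, -0.823]), 'contact_force': array([-1.652, -1.924,  6.081])}
[-0.134  0.419  0.29 ] 30.03329336643219
```

```bash
python3 - <<'E'
from st import *
fx=[619,286,-.05]
F=[(0,0,26),(0,-250,26),(12,-250,26),(12,12,26),(-110,12,26),(-110,0,26),(0,0,26),(0,0,0),(-110,0,0)]
tr=[(-60,-110,12),(60,-110,12),(60,110,12),(-60,110,12),(-60,-110,12)]
view("v3.png",(560,170,20),half=(30,80),s=5,marks=[])
E
```

```text
{'time': 29.975, 'joint_positions': array([-0.03 ,  0.715,  1.379, -0.001,  1.046,  2.364]), 'tool_pos': array([639.723,  56.848,  70.811]), 'tcp_rot': array([-3.141, -0.001, -0.823]), 'contact_force': array([-1.652, -1.924,  6.081])}
```

View pics/v3.png

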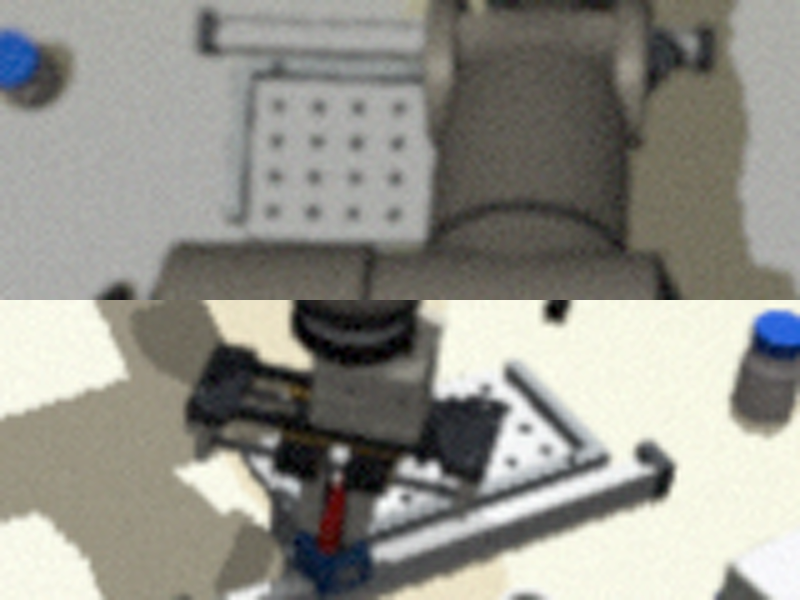

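>>> play_rows([
  [[0, 0, 0], [0, 0, 0]],
  [[0, 0, 0], [0, 0, 0]],
  [[0, 0, 0], [0, 0, 0]],
  [[0, 0, 0], [0, 0, 0]],
  [[0, 0, 0.5], [0, 0, 0]],
  [[0, 0, 1], [0, 0, 0]],
  [[0, 0, 1], [0, 0, 0]],
  [[0, 0, 1], [0, 0, 0]],
  [[0, 0, 0.5], [0, 0, 0]],
], hand=0)

```text
time: 31.2
tool_pos: [640.2, 57.2, 193.3]
tcp_rot: [-3.139, -0.003, -0.825]
contact_force: [-0.1, -0.3, -0.2]
grip_width: 45.8
finger_force: 0.0
```

>>> play_rows([
  [[-0.5, -1, 0.3], [0, 0, -0.5]],
  [[-0.5, -1, 0.3], [0, 0, -0.5]],
  [[-0.5, -1, 0.3], [0, 0, -0.5]],
  [[-0.5, -1, 0.3], [0, 0, -0.5]],
  [[-0.5, -1, 0], [0, 0, -0.5]],
  [[-0.5, -1, 0], [0, 0, -0.5]],
  [[-0.5, -1, 0], [0, 0, -0.5]],
  [[-0.5, -1, 0], [0, 0, -0.5]],
  [[-0.5, -1, 0], [0, 0, -0.5]],
  [[0, 0, 0], [0, 0, 0]],
])

```text
time: 32.45
tool_pos: [503.4, -214.5, 226.3]
tcp_rot: [3.141, -0.0, -1.456]
contact_force: [0.6, 0.8, 0.3]
grip_width: 45.9
finger_force: 0.0
```

```bash
cat > p.py <<'E'
from st import *
def pots(cs,guess):
    out=[]
    for pt in guess:
        ms=[comp(blue(c),proj(c,[(*pt,30)])[0]) for c in cs]
        a=[fitbox([c],[m],[*pt,0],box(50,50,0,60)) if m is not None else None for c,m in zip(cs,ms)]
        out.append(a)
    return out
E
python3 - <<'E'
from p import *
T=cam("top");S=cam("scene");fx=[619,286,-.05]
for a in pots([T,S],[(545,-355),(412,-330)]): print(a)
for c,n in((T,"top"),(S,"scene")):print(n,[(round(r["p"],2),onz(c,r["at"],30)[:2]) for r in spot_in("pot",n)])
d=[([-1.398,.342,1.524,0,1.275],[164.572,-498.558,240.741]),([-.218,.339,1.809,0,.994],[466.579,-24.858,150.182]),([-.047,.563,1.918,0,.661],[469.211,54.43,18.662]),([-.03,.715,1.379,0,1.046],[639.723,56.848,70.811]),(o["joint_positions"],o["tool_pos"])]
A=[];b=[]
for q,p in d:
    r=p[0]*np.cos(q[0])+p[1]*np.sin(q[0]);t=-p[0]*np.sin(q[0])+p[1]*np.cos(q[0]);print(t,end=" ")
    s=q[1]+q[2]
    A+=[[1,np.sin(q[1]),np.sin(s),np.cos(s),0],[0,np.cos(q[1]),np.cos(s),-np.sin(s),1]];b+=[r,p[2]]
x,res,_,_=np.linalg.lstsq(np.array(A),np.array(b),rcond=None);print(x,res)
view("v4.png",(540,170,20),half=(30,80),s=5)
E
```

```text
{'time': 32.45, 'joint_positions': array([-0.543,  0.395,  1.485, -0.   ,  1.262,  2.485]), 'tool_pos': array([ 503.426, -214.476,  226.339]), 'tcp_rot': array([ 3.141, -0.   , -1.456]), 'contact_force': array([0.582, 0.795, 0.311])}
[(array([ 539.792, -366.307,    0.738]), np.float64(-0.20920291677143577)), (array([ 540.852, -357.978,    0.149]), np.float64(-0.9159786950732357))]
[(array([ 431.075, -321.468,    0.618]), np.float64(-0.20366598778004075)), (array([ 432.508, -296.024,    0.09 ]), np.float64(-0.8976024748646558))]
top [(0.64, array([ 523.839, -382.058]))]
scene [(0.95, array([ 429.447, -301.235])), (0.75, array([ 543.375, -354.938]))]
76.40024858986335 76.64082998541977 76.41469187866569 76.01123169460357 76.27309064908849 [ -0.451 507.613 379.74   47.218 -81.791] [0.048]
```

View pics/v4.png

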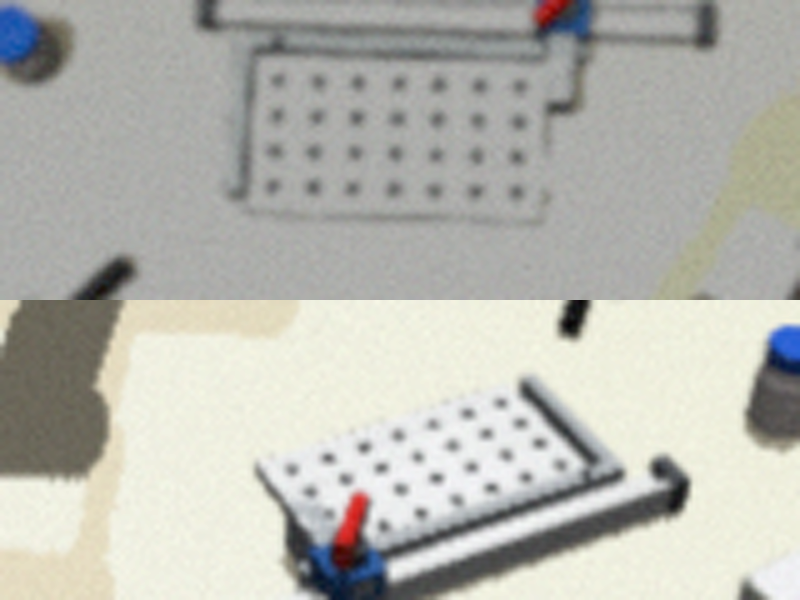

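The tray sits flush in the corner and the clamp wing is at its tight angle. Pot B was knocked to about (432,-296).

>>> play_rows([
  [[0.1, -0.4, -0.2], [0, 0, 0.96]],
  [[0.1, -0.4, -0.2], [0, 0, 0.96]],
  [[0.1, -0.4, -0.2], [0, 0, 0.96]],
  [[0.1, -0.4, -0.2], [0, 0, 0.96]],
  [[0.1, -0.4, -0.2], [0, 0, 0.96]],
  [[0.1, -0.4, -0.2], [0, 0, 0.96]],
  [[0.1, -0.4, -0.2], [0, 0, 0.96]],
  [[0.1, -0.4, -0.2], [0, 0, 0.96]],
  [[0.1, -0.4, -0.2], [0, 0, 0.96]],
  [[0.1, -0.4, -0.2], [0, 0, 0.96]],
  [[0.1, -0.4, -0.2], [0, 0, 0.96]],
  [[0.1, -0.4, -0.2], [0, 0, 0.96]],
], hand=1)

```text
time: 34.25
tool_pos: [541.0, -356.4, 154.0]
tcp_rot: [-3.142, 0.0, 0.161]
contact_force: [0.1, 0.4, -0.1]
grip_width: 91.9
finger_force: 0.0
```

>>> play_rows([
  [[0, 0, 0], [0.09, -0.62, 0]],
  [[0, 0, 0], [0.09, -0.62, 0]],
  [[0, 0, 0], [0.09, -0.62, 0]],
  [[0, 0, 0], [0.09, -0.61, 0]],
  [[0, 0, 0], [0, 0, 0]],
])

```text
time: 34.88
tool_pos: [539.7, -356.4, 154.0]
tcp_rot: [3.139, -0.347, 0.155]
contact_force: [-0.3, -0.9, -0.8]
grip_width: 91.5
finger_force: 0.0
```

```bash
python3 - <<'E'
from p import *
T=cam("top");S=cam("scene")
for a in pots([T,S],[(545,-357),(432,-297)]): print(a[1])
for q in("vial","weight","dish","driver"):
  print(q,[(n,round(r[0]["p"],2),onz(c,r[0]["at"],0)[:2]) for c,n in((T,"top"),(S,"scene")) for r in [pinpoint(q,n)] if r])
E
```

```text
{'time': 34.875, 'joint_positions': array([-0.838,  0.53 ,  1.531,  0.366,  0.916,  0.378]), 'tool_pos': array([ 539.689, -356.429,  154.001]), 'tcp_rot': array([ 3.139, -0.347,  0.155]), 'contact_force': array([-0.31 , -0.888, -0.777])}
(array([ 542.192, -357.741,    0.209]), np.float64(-0.8953120884909139))
(array([ 433.216, -296.276,    0.039]), np.float64(-0.774906600249066))
vial [('top', 0.58, array([ 715.836, -169.387])), ('scene', 0.71, array([ 718.682, -154.605]))]
weight [('top', 0.39, array([ 668.266, -416.396])), ('scene', 0.54, array([ 667.624, -418.551]))]
dish [('scene', 0.44, array([ 412.912, -154.699]))]
driver [('top', 0.52, array([ 339.054, -468.165])), ('scene', 0.52, array([ 327.433, -474.497]))]
```

>>> play_rows([
  [[0.04, -0.15, -1], [0, 0, 0]],
  [[0, 0, -1], [0, 0, 0]],
  [[0, 0, -1], [0, 0, 0]],
  [[0, 0, -0.8], [0, 0, 0]],
  [[0, 0, -0.43], [0, 0, 0]],
  [[0, 0, 0], [0, 0, 0]],
])

```text
time: 36.12
tool_pos: [541.4, -361.0, 26.8]
tcp_rot: [3.139, -0.348, 0.156]
contact_force: [-0.7, -0.6, 0.2]
grip_width: 91.9
finger_force: 0.0
```

>>> play_rows([
  [[0, 0, 0], [0, 0, 0]],
  [[0, 0, 0], [0, 0, 0]],
  [[0, 0, 0], [0, 0, 0]],
  [[0, 0, 0], [0, 0, 0]],
  [[0, 0, 0], [0, 0, 0]],
  [[0, 0, 0], [0, 0, 0]],
  [[0, 0, 0], [0, 0, 0]],
  [[0, 0, 0], [0, 0, 0]],
], hand=-1)

```text
time: 37.12
tool_pos: [541.7, -361.3, 27.8]
tcp_rot: [3.138, -0.349, 0.156]
contact_force: [-1.7, 1.7, 5.9]
grip_width: 52.7
finger_force: 29.1
```

>>> play_rows([
  [[0, 0, 0], [0, 0, 0]],
  [[0, 0, 0.5], [0, 0, 0]],
  [[0, 0, 1], [0, 0, 0]],
  [[0, 0, 1], [0, 0, 0]],
  [[0, 0, 1], [0, 0, 0]],
  [[-0.03, 0.78, 0], [0, 0, -0.8]],
  [[-0.03, 0.78, 0], [0, 0, -0.8]],
  [[-0.03, 0.78, 0], [0, 0, -0.8]],
  [[-0.03, 0.78, 0], [0, 0, -0.8]],
  [[-0.03, 0.78, 0], [0, 0, -0.8]],
  [[-0.03, 0.78, 0], [0, 0, -0.84]],
  [[0, 0, 0], [0, 0, 0]],
])

```text
time: 38.62
tool_pos: [536.4, -219.1, 133.1]
tcp_rot: [3.137, -0.349, -0.516]
contact_force: [0.9, -0.7, -0.1]
grip_width: 52.5
finger_force: 29.0
```

```bash
python3 -c "
from st import *
print(o['grip_width'],o['finger_force'])"
```

```text
{'time': 38.625, 'joint_positions': array([-0.518,  0.405,  1.826, -0.007,  0.562,  1.575]), 'tool_pos': array([ 536.444, -219.123,  133.054]), 'tcp_rot': array([ 3.137, -0.349, -0.516]), 'contact_force': array([ 0.859, -0.675, -0.073])}
52.50580155697688 29.024297520518303
```

>>> play_rows([
  [[0, 0, 0], [0.37, 0.65, 0]],
  [[0, 0, 0], [0.37, 0.65, 0]],
  [[0, 0, 0], [0.37, 0.65, 0]],
  [[0, 0, 0], [0.37, 0.65, 0]],
  [[0, 0, 0], [0.37, 0.65, 0]],
  [[0, 0, 0], [0.37, 0.65, 0]],
  [[0, 0, 0], [0.37, 0.65, 0]],
  [[0, 0, 0], [0.37, 0.65, 0]],
  [[0, 0, 0], [0.37, 0.65, 0]],
  [[0, 0, 0], [0.37, 0.65, 0]],
  [[0, 0, 0], [0.37, 0.65, 0]],
  [[0, 0, 0], [0.37, 0.65, 0]],
])

```text
time: 40.12
tool_pos: [536.4, -222.1, 132.5]
tcp_rot: [-3.139, 0.906, -0.512]
contact_force: [0.4, 0.5, 0.1]
grip_width: 52.4
finger_force: 29.0
```

>>> play_rows([
  [[0, 0, 0], [0.37, 0.65, 0]],
  [[0, 0, 0], [0.37, 0.65, 0]],
  [[0, 0, 0], [0.37, 0.65, 0]],
  [[0, 0, 0], [0, 0, 0]],
])

```text
time: 40.62
tool_pos: [535.7, -221.7, 128.9]
tcp_rot: [-3.138, 1.221, -0.511]
contact_force: [-0.3, -0.3, -1.2]
grip_width: 52.5
finger_force: 29.0
```

```bash
python3 - <<'E'
from st import *
from scipy.spatial.transform import Rotation as R
print(o['grip_width'],R.from_euler('xyz',o['tcp_rot']).as_matrix())
view("v5.png",(560,-230,60),half=(30,80),s=5)
E
```

```text
{'time': 40.625, 'joint_positions': array([-0.521,  1.341,  0.386, -0.012,  2.636,  1.556]), 'tool_pos': array([ 535.682, -221.739,  128.931]), 'tcp_rot': array([-3.138,  1.221, -0.511]), 'contact_force': array([-0.342, -0.258, -1.222])}
52.519945495339094 [[ 0.299 -0.492 -0.818]
 [-0.167 -0.871  0.463]
 [-0.94  -0.001 -0.343]]
```

View pics/v5.png

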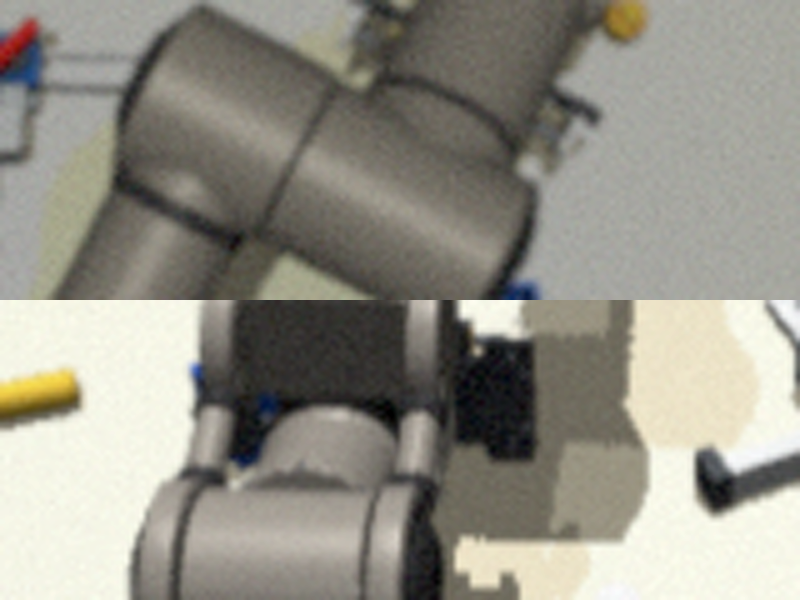

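>>> play_rows([
  [[-0.18, 0.1, -0.6], [0, 0, 0]],
  [[-0.18, 0.1, -0.6], [0, 0, 0]],
  [[-0.18, 0.1, -0.6], [0, 0, 0]],
  [[-0.18, 0.1, -0.6], [0, 0, 0]],
  [[0, 0, -0.5], [0, 0, 0]],
  [[0, 0, -0.2], [0, 0, 0]],
  [[0, 0, 0], [0, 0, 0]],
])

```text
time: 41.6
tool_pos: [514.8, -209.0, 39.5]
tcp_rot: [3.133, 1.217, -0.522]
contact_force: [-0.1, -0.1, -0.9]
grip_width: 52.7
finger_force: 29.0
```

>>> play_rows([
  [[0, 0, -0.1], [0, 0, 0]],
  [[0, 0, -0.1], [0, 0, 0]],
  [[0, 0, 0], [0, 0, 0]],
])

```text
time: 41.98
tool_pos: [514.6, -208.9, 33.2]
tcp_rot: [3.131, 1.218, -0.523]
contact_force: [0.3, -0.4, -0.7]
grip_width: 52.7
finger_force: 29.0
```

>>> play_rows([
  [[0, 0, -0.07], [0, 0, 0]],
  [[0, 0, -0.07], [0, 0, 0]],
  [[0, 0, 0], [0, 0, 0]],
])

```text
time: 42.35
tool_pos: [514.7, -208.6, 30.5]
tcp_rot: [3.132, 1.219, -0.523]
contact_force: [0.4, 2.1, 5.6]
grip_width: 51.2
finger_force: 29.5
```

>>> play_rows([
  [[0, 0, 0], [0, 0, 0]],
  [[0, 0, 0], [0, 0, 0]],
  [[0, 0, 0], [0, 0, 0]],
  [[0, 0, 0], [0, 0, 0]],
  [[0, 0, 0], [0, 0, 0]],
  [[0, 0, 0], [0, 0, 0]],
  [[0, 0, 0.5], [0, 0, 0]],
  [[0, 0, 1], [0, 0, 0]],
  [[0, 0, 1], [0, 0, 0]],
  [[0, 0, 1], [0, 0, 0]],
], hand=1)

```text
time: 43.6
tool_pos: [514.7, -208.9, 136.5]
tcp_rot: [3.131, 1.217, -0.524]
contact_force: [0.4, -0.1, -0.8]
grip_width: 91.7
finger_force: 0.0
```

>>> play_rows([
  [[0, 0, 0], [-0.37, -0.65, 0]],
  [[0, 0, 0], [-0.37, -0.65, 0]],
  [[0, 0, 0], [-0.37, -0.65, 0]],
  [[0, 0, 0], [-0.37, -0.65, 0]],
  [[0, 0, 0], [-0.37, -0.65, 0]],
  [[0, 0, 0], [-0.37, -0.65, 0]],
  [[0, 0, 0], [-0.37, -0.65, 0]],
  [[0, 0, 0], [-0.37, -0.65, 0]],
  [[0, 0, 0], [-0.37, -0.65, 0]],
  [[0, 0, 0], [-0.37, -0.65, 0]],
  [[0, 0, 0], [-0.37, -0.65, 0]],
  [[0, 0, 0], [-0.37, -0.65, 0]],
])

```text
time: 45.1
tool_pos: [514.6, -208.9, 135.8]
tcp_rot: [3.137, -0.04, -0.52]
contact_force: [0.8, 0.7, -0.3]
grip_width: 91.7
finger_force: 0.0
```

>>> play_rows([
  [[0, 0, 0], [-0.37, -0.65, 0]],
  [[0, 0, 0], [-0.37, -0.65, 0]],
  [[0, 0, 0], [-0.37, -0.65, 0]],
  [[0, 0, 0], [0, 0, 0]],
])

```text
time: 45.6
tool_pos: [513.2, -208.0, 134.8]
tcp_rot: [3.138, -0.347, -0.519]
contact_force: [0.4, -0.9, 0.4]
grip_width: 91.3
finger_force: 0.0
```

```bash
python3 - <<'E'
from p import *
S=cam("scene")
m=comp(blue(S),proj(S,[(517,-210,25)])[0],20)
P=[(x,y,z) for x in(-30,30) for y in(-25,25) for z in(0,50)]
for y in(-.52,): print(m.sum(),[minimize(lambda d:-iou(S,m,xf([517+d[0],-210+d[1],y+d[2]*.03],P)),np.zeros(3),method="Nelder-Mead",options=dict(initial_simplex=np.vstack([np.zeros(3),np.eye(3)*6]))) for _ in[0]][0])
E
```

```text
{'time': 45.6, 'joint_positions': array([-0.522,  0.363,  1.89 , -0.006,  0.542,  1.574]), 'tool_pos': array([ 513.195, -207.971,  134.755]), 'tcp_rot': array([ 3.138, -0.347, -0.519]), 'contact_force': array([ 0.4  , -0.942,  0.361])}
356        message: Optimization terminated successfully.
       success: True
        status: 0
           fun: -0.9001751313485113
             x: [-3.602e+00  3.629e+00  3.194e+00]
           nit: 31
          nfev: 103
 final_simplex: (array([[-3.602e+00,  3.629e+00,  3.194e+00],
                       [-3.602e+00,  3.629e+00,  3.194e+00],
                       [-3.602e+00,  3.629e+00,  3.194e+00],
                       [-3.602e+00,  3.629e+00,  3.194e+00]]), array([-9.002e-01, -9.002e-01, -9.002e-01, -9.002e-01]))
```

>>> play_rows([
  [[0, 0, -0.5], [0.31, 0.54, 0]],
  [[0, 0, -1], [0, 0, 0]],
  [[0, 0, -1], [0, 0, 0]],
  [[0, 0, -0.8], [0, 0, 0]],
  [[0, 0, -0.34], [0, 0, 0]],
  [[0, 0, 0], [0, 0, 0]],
])

```text
time: 46.4
tool_pos: [515.0, -209.2, 24.9]
tcp_rot: [3.138, -0.261, -0.52]
contact_force: [-0.9, 0.7, 0.4]
grip_width: 92.1
finger_force: 0.0
```

>>> play_rows([
  [[0, 0, 0], [0, 0, 0]],
  [[0, 0, 0], [0, 0, 0]],
  [[0, 0, 0], [0, 0, 0]],
  [[0, 0, 0], [0, 0, 0]],
  [[0, 0, 0], [0, 0, 0]],
  [[0, 0, 0], [0, 0, 0]],
  [[0, 0, 0], [0, 0, 0]],
  [[0, 0, 0], [0, 0, 0]],
  [[0, 0, 0], [0, 0, 0]],
], hand=-1)

```text
time: 47.52
tool_pos: [514.7, -208.9, 25.3]
tcp_rot: [3.138, -0.262, -0.52]
contact_force: [0.1, 0.9, 4.9]
grip_width: 50.0
finger_force: 30.0
```

>>> play_rows([
  [[0, 0, 0.5], [0, 0, 0]],
  [[0, 0, 1], [0, 0, 0]],
  [[0, 0, 1], [0, 0, 0]],
  [[0, 0, 0.8], [0.37, 0.65, 0]],
  [[0, 0, 0], [0.37, 0.65, 0]],
  [[0, 0, 0], [0.37, 0.65, 0]],
  [[0, 0, 0], [0.37, 0.65, 0]],
  [[0, 0, 0], [0.37, 0.65, 0]],
  [[0, 0, 0], [0.37, 0.65, 0]],
  [[0, 0, 0], [0.37, 0.65, 0]],
  [[0, 0, 0], [0.37, 0.65, 0]],
  [[0, 0, 0], [0.37, 0.65, 0]],
])

```text
time: 49.02
tool_pos: [514.8, -209.1, 124.8]
tcp_rot: [3.135, 0.681, -0.52]
contact_force: [0.4, -1.3, -1.0]
grip_width: 50.0
finger_force: 30.0
```

>>> play_rows([
  [[0, 0, 0], [0.37, 0.65, 0]],
  [[0, 0, 0], [0.37, 0.65, 0]],
  [[0, 0, 0], [0.37, 0.65, 0]],
  [[0, 0, 0], [0.37, 0.65, 0]],
  [[0, 0, -0.3], [0.37, 0.65, 0]],
  [[0, 0, -0.5], [0.37, 0.65, 0]],
  [[0, 0, -0.5], [0, 0, 0]],
  [[0, 0, 0], [0, 0, 0]],
])

```text
time: 50.02
tool_pos: [514.4, -208.8, 84.1]
tcp_rot: [3.129, 1.305, -0.526]
contact_force: [0.2, 0.0, -0.0]
grip_width: 49.8
finger_force: 30.0
```

>>> play_rows([
  [[0, 0, -0.6], [0, 0, 0]],
  [[0, 0, -0.6], [0, 0, 0]],
  [[0, 0, -0.3], [0, 0, 0]],
  [[0, 0, -0.07], [0, 0, 0]],
  [[0, 0, 0], [0, 0, 0]],
])

```text
time: 50.65
tool_pos: [514.7, -208.9, 38.0]
tcp_rot: [3.129, 1.305, -0.526]
contact_force: [0.1, -0.9, -0.6]
grip_width: 49.7
finger_force: 30.0
```

>>> play_rows([
  [[0, 0, -0.06], [0, 0, 0]],
  [[0, 0, -0.06], [0, 0, 0]],
  [[0, 0, 0], [0, 0, 0]],
])

```text
time: 51.02
tool_pos: [514.6, -208.9, 34.3]
tcp_rot: [3.129, 1.305, -0.526]
contact_force: [0.2, -0.0, -1.4]
grip_width: 49.9
finger_force: 30.0
```

>>> play_rows([
  [[0, 0, -0.05], [0, 0, 0]],
  [[0, 0, -0.05], [0, 0, 0]],
  [[0, 0, 0], [0, 0, 0]],
])

```text
time: 51.4
tool_pos: [514.7, -209.0, 33.1]
tcp_rot: [3.13, 1.306, -0.525]
contact_force: [0.2, -0.8, 6.7]
grip_width: 49.6
finger_force: 30.0
```

>>> play_rows([
  [[0, 0, 0], [0, 0, 0]],
  [[0, 0, 0], [0, 0, 0]],
  [[0, 0, 0], [0, 0, 0]],
  [[0, 0, 0], [0, 0, 0]],
  [[0, 0, 0], [0, 0, 0]],
  [[0, 0, 0], [0, 0, 0]],
  [[0, 0, 0.5], [0, 0, 0]],
  [[0, 0, 1], [0, 0, 0]],
  [[0, 0, 1], [0, 0, 0]],
  [[0, 0, 1], [0, 0, 0]],
], hand=1)

```text
time: 52.65
tool_pos: [514.6, -208.9, 138.6]
tcp_rot: [3.129, 1.304, -0.526]
contact_force: [0.1, 0.1, -0.4]
grip_width: 92.3
finger_force: 0.0
```

>>> play_rows([
  [[0, 0, 0], [-0.39, -0.68, 0]],
  [[0, 0, 0], [-0.39, -0.68, 0]],
  [[0, 0, 0], [-0.39, -0.68, 0]],
  [[0, 0, 0], [-0.39, -0.68, 0]],
  [[0, 0, 0], [-0.39, -0.68, 0]],
  [[0, 0, 0], [-0.39, -0.68, 0]],
  [[0, 0, 0], [-0.39, -0.68, 0]],
  [[0, 0, 0], [-0.39, -0.68, 0]],
  [[0, 0, 0], [-0.39, -0.68, 0]],
  [[0, 0, 0], [-0.39, -0.68, 0]],
  [[0, 0, 0], [-0.39, -0.68, 0]],
  [[0, 0, 0], [-0.38, -0.65, 0]],
])

```text
time: 54.15
tool_pos: [514.5, -208.9, 138.0]
tcp_rot: [3.133, -0.01, -0.522]
contact_force: [-0.2, -0.3, -0.8]
grip_width: 91.5
finger_force: 0.0
```

```bash
python3 - <<'E'
from p import *
S=cam("scene");T=cam("top")
for a in pots([S],[(513,-206),(433,-296)]): print(a)
view("v6.png",(500,-230,30),half=(30,80),s=5)
E
```

```text
{'time': 54.15, 'joint_positions': array([-0.519,  0.493,  1.591, -0.01 ,  1.048,  1.579]), 'tool_pos': array([ 514.541, -208.858,  137.978]), 'tcp_rot': array([ 3.133, -0.01 , -0.522]), 'contact_force': array([-0.158, -0.266, -0.755])}
[(array([ 510.5  , -207.735,    1.205]), np.float64(-0.5469287469287469))]
[(array([ 430.709, -296.31 ,    0.092]), np.float64(-0.8976024748646558))]
```

View pics/v6.png

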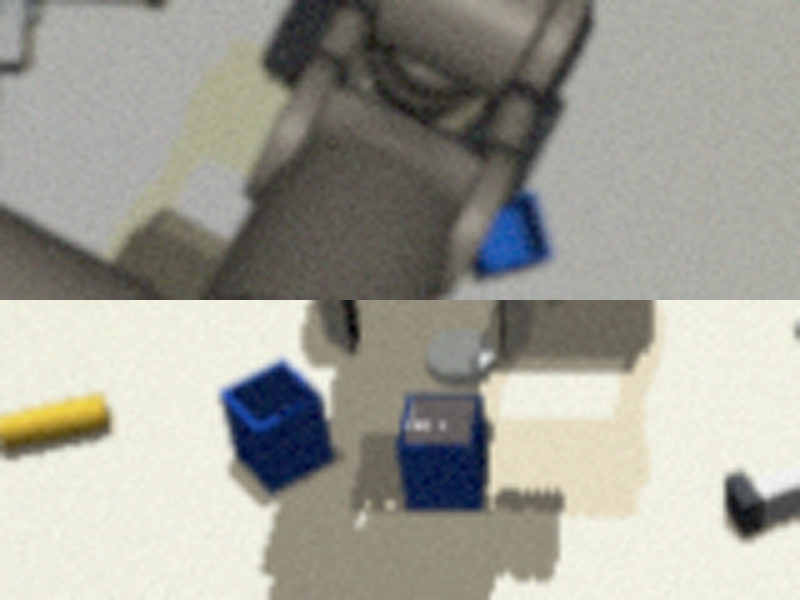

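>>> play_rows([
  [[0, 0, -1], [0, 0, 0]],
  [[0, 0, -1], [0, 0, 0]],
  [[0, 0, -1], [0, 0, 0]],
  [[0, 0, -0.43], [0, 0, 0]],
  [[0, 0, 0], [0, 0, 0]],
  [[0, 0, 0], [0, 0, 0]],
])

```text
time: 55.1
tool_pos: [515.4, -209.4, 34.4]
tcp_rot: [3.133, -0.006, -0.522]
contact_force: [0.4, 0.1, 0.4]
grip_width: 92.0
finger_force: 0.0
```

>>> play_rows([
  [[0, 0, 0], [0, 0, 0]],
  [[0, 0, 0], [0, 0, 0]],
  [[0, 0, 0], [0, 0, 0]],
  [[0, 0, 0], [0, 0, 0]],
  [[0, 0, 0], [0, 0, 0]],
  [[0, 0, 0], [0, 0, 0]],
  [[0, 0, 0], [0, 0, 0]],
  [[0, 0, 0], [0, 0, 0]],
  [[0, 0, 0], [0, 0, 0]],
], hand=-1)

```text
time: 56.22
tool_pos: [514.6, -208.9, 33.5]
tcp_rot: [3.133, -0.004, -0.522]
contact_force: [-0.2, 1.1, 2.5]
grip_width: 49.7
finger_force: 30.0
```

>>> play_rows([
  [[0, 0, 0.5], [0, 0, 0]],
  [[0, 0, 1], [0, 0, 0]],
  [[0, 0, 1], [0, 0, 0]],
  [[0, 0, 1], [0, 0, 0]],
  [[0.09, 0.97, 0], [0, 0, 0.4]],
  [[0.09, 0.97, 0], [0, 0, 0.4]],
  [[0.09, 0.97, 0], [0, 0, 0.4]],
  [[0.09, 0.97, 0], [0, 0, 0.4]],
  [[0.09, 0.97, 0], [0, 0, 0.4]],
  [[0.09, 0.97, 0], [0, 0, 0.4]],
  [[0.09, 0.97, 0], [0, 0, 0.4]],
  [[0.09, 0.97, 0], [0, 0, 0.4]],
])

```text
time: 57.72
tool_pos: [536.4, 24.8, 139.3]
tcp_rot: [3.133, -0.005, -0.073]
contact_force: [-0.4, 0.2, -0.8]
grip_width: 49.7
finger_force: 30.0
```

>>> play_rows([
  [[0.09, 0.97, 0], [0, 0, 0.2]],
  [[0.09, 0.97, 0], [0, 0, 0]],
  [[0.09, 0.97, 0], [0, 0, 0]],
  [[0.09, 0.97, 0], [0, 0, 0]],
  [[0.09, 0.97, 0], [0, 0, 0]],
  [[0.09, 0.97, 0], [0, 0, 0]],
  [[0.09, 0.9, 0], [0, 0, 0]],
  [[0, 0, 0], [0, 0, 0]],
  [[0, 0, 0], [0, 0, 0]],
])

```text
time: 58.85
tool_pos: [555.0, 225.0, 138.7]
tcp_rot: [3.133, -0.004, -0.047]
contact_force: [-0.6, 0.1, -0.1]
grip_width: 49.7
finger_force: 30.0
```

>>> play_rows([
  [[0, 0.1, -1], [0, 0, 0]],
  [[0, 0, -0.8], [0, 0, 0]],
  [[0, 0, -0.6], [0, 0, 0]],
  [[0, 0, -0.4], [0, 0, 0]],
  [[0, 0, -0.2], [0, 0, 0]],
  [[0, 0, 0], [0, 0, 0]],
])

```text
time: 59.6
tool_pos: [555.2, 228.2, 48.5]
tcp_rot: [3.133, -0.004, -0.048]
contact_force: [0.1, -0.3, -0.2]
grip_width: 49.8
finger_force: 30.0
```

>>> play_rows([
  [[0, 0, -0.06], [0, 0, 0]],
  [[0, 0, -0.05], [0, 0, 0]],
  [[0, 0, 0], [0, 0, 0]],
])

```text
time: 59.98
tool_pos: [555.4, 228.6, 45.6]
tcp_rot: [3.133, -0.005, -0.047]
contact_force: [-0.3, -0.2, 1.0]
grip_width: 49.7
finger_force: 30.0
```

>>> play_rows([
  [[0, 0, 0], [0, 0, 0]],
  [[0, 0, 0], [0, 0, 0]],
  [[0, 0, 0], [0, 0, 0]],
  [[0, 0, 0], [0, 0, 0]],
  [[0, 0, 0], [0, 0, 0]],
  [[0, 0, 0], [0, 0, 0]],
  [[0, 0, 0.5], [0, 0, 0]],
  [[0, 0, 1], [0, 0, 0]],
  [[0, 0, 1], [0, 0, 0]],
  [[0, 0, 1], [0, 0, 0]],
  [[0, 0, 0.5], [0, 0, 0]],
], hand=1)

```text
time: 61.35
tool_pos: [555.9, 228.7, 167.9]
tcp_rot: [3.134, -0.008, -0.047]
contact_force: [-0.7, 0.4, 0.5]
grip_width: 91.9
finger_force: 0.0
```

```bash
python3 - <<'E'
from p import *
S=cam("scene");T=cam("top")
for c,off,q in((S,300,[(222,397),(283,360),(325,400),(270,432)]),):
    r,k=proj(c,[(500,-230,30)])[0].astype(int)
    W=np.array([onz(c,((y-off+.5)/5-.5+r-30,(x+.5)/5-.5+k-80),60)[:2] for x,y in q]);print(W,W.mean(0))
    for i in range(4):
        d=W[(i+1)%4]-W[i];print(np.hypot(*d),np.mod(np.arctan2(d[1],d[0]),np.pi/2))
for a in pots([T,S],[(433,-296)]): print(a)
E
```

```text
{'time': 61.35, 'joint_positions': array([ 0.268,  0.54 ,  1.414, -0.01 ,  1.183,  1.89 ]), 'tool_pos': array([555.863, 228.729, 167.947]), 'tcp_rot': array([ 3.134, -0.008, -0.047]), 'contact_force': array([-0.712,  0.396,  0.548])}
[[ 421.908 -326.205]
 [ 405.821 -278.339]
 [ 457.197 -266.601]
 [ 469.234 -308.592]] [ 438.54  -294.934]
50.49653476251353 0.3242281202360775
52.70001705772611 0.22462129888937324
43.68196800824809 0.2791810114204467
50.49765680285659 0.35628013558675775
[(array([ 439.95 , -303.494,    0.271]), np.float64(-0.827244132591338)), (array([ 431.364, -296.027,    0.121]), np.float64(-0.8952468850946008))]
```

>>> play_rows([
  [[-0.22, -0.93, 0], [0, 0, 0.12]],
  [[-0.22, -0.93, 0], [0, 0, 0.12]],
  [[-0.22, -0.93, 0], [0, 0, 0.12]],
  [[-0.22, -0.93, 0], [0, 0, 0.12]],
  [[-0.22, -0.93, 0], [0, 0, 0.12]],
  [[-0.22, -0.93, 0], [0, 0, 0.12]],
  [[-0.22, -0.93, 0], [0, 0, 0.12]],
  [[-0.22, -0.93, 0], [0, 0, 0.12]],
  [[-0.22, -0.93, 0], [0, 0, 0.12]],
  [[-0.22, -0.93, 0], [0, 0, 0.12]],
  [[-0.22, -0.93, 0], [0, 0, 0.12]],
  [[-0.22, -0.93, 0], [0, 0, 0.12]],
])

```text
time: 62.95
tool_pos: [475.0, -107.0, 164.0]
tcp_rot: [3.134, -0.002, 0.154]
contact_force: [0.1, -0.5, 0.5]
grip_width: 91.4
finger_force: 0.0
```

>>> play_rows([
  [[-0.21, -0.93, 0], [0, 0, 0.12]],
  [[-0.21, -0.93, 0], [0, 0, 0.12]],
  [[-0.21, -0.93, 0], [0, 0, 0.12]],
  [[-0.21, -0.93, 0], [0, 0, 0.12]],
  [[-0.21, -0.93, 0], [0, 0, 0.12]],
  [[-0.21, -0.93, 0], [0, 0, 0.12]],
  [[-0.21, -0.93, 0], [0, 0, 0.12]],
  [[0, 0, 0], [0.17, -0.6, 0]],
  [[0, 0, 0], [0.17, -0.6, 0]],
  [[0, 0, 0], [0.17, -0.6, 0]],
  [[0, 0, 0], [0.16, -0.61, 0]],
  [[0, 0, 0], [0, 0, 0]],
])

```text
time: 64.45
tool_pos: [430.4, -301.4, 163.8]
tcp_rot: [3.137, -0.352, 0.268]
contact_force: [-0.6, -0.2, 0.1]
grip_width: 91.9
finger_force: 0.0
```

```bash
python3 - <<'E'
from p import *
S=cam("scene");T=cam("top")
for a in pots([S],[(433,-296),(553,230)]): print(a)
E
```

```text
{'time': 64.45, 'joint_positions': array([-0.949,  0.341,  1.823,  0.426,  0.892,  0.1  ]), 'tool_pos': array([ 430.36 , -301.419,  163.821]), 'tcp_rot': array([ 3.137, -0.352,  0.268]), 'contact_force': array([-0.555, -0.238,  0.072])}
[(array([ 433.101, -296.097,    0.036]), np.float64(-0.8870437098543005))]
[(array([539.298, 244.221,   1.515]), np.float64(-0.7079523891668105))]
```

>>> play_rows([
  [[0.08, 0.02, -1], [0, 0, 0]],
  [[0, 0, -1], [0, 0, 0]],
  [[0, 0, -1], [0, 0, 0]],
  [[0, 0, -1], [0, 0, 0]],
  [[0, 0, -0.55], [0, 0, 0]],
  [[0, 0, 0], [0, 0, 0]],
])

```text
time: 65.3
tool_pos: [434.4, -300.0, 27.4]
tcp_rot: [3.136, -0.352, 0.272]
contact_force: [0.6, 0.1, 1.2]
grip_width: 91.8
finger_force: 0.0
```

>>> play_rows([
  [[0, 0, 0], [0, 0, 0]],
  [[0, 0, 0], [0, 0, 0]],
  [[0, 0, 0], [0, 0, 0]],
  [[0, 0, 0], [0, 0, 0]],
  [[0, 0, 0], [0, 0, 0]],
  [[0, 0, 0], [0, 0, 0]],
  [[0, 0, 0], [0, 0, 0]],
  [[0, 0, 0], [0, 0, 0]],
  [[0, 0, 0], [0, 0, 0]],
], hand=-1)

```text
time: 66.42
tool_pos: [434.2, -301.0, 28.8]
tcp_rot: [3.133, -0.354, 0.271]
contact_force: [-2.9, 0.9, 5.7]
grip_width: 50.1
finger_force: 29.8
```

>>> play_rows([
  [[0, 0, 0.5], [0, 0, 0]],
  [[0, 0, 1], [0, 0, 0]],
  [[0, 0, 1], [0, 0, 0]],
  [[0, 0, 1], [0, 0, 0]],
  [[0.39, 0.44, 0], [0, 0, -0.81]],
  [[0.39, 0.44, 0], [0, 0, -0.81]],
  [[0.39, 0.44, 0], [0, 0, -0.81]],
  [[0.38, 0.44, 0], [0, 0, -0.81]],
  [[0.38, 0.44, 0], [0, 0, -0.81]],
  [[0.38, 0.43, 0], [0, 0, -0.81]],
  [[0.38, 0.43, 0], [0, 0, -0.81]],
  [[0, 0, 0], [0, 0, 0]],
])

```text
time: 67.92
tool_pos: [515.5, -207.8, 133.2]
tcp_rot: [3.133, -0.353, -0.517]
contact_force: [-1.3, 0.8, -0.9]
grip_width: 49.7
finger_force: 29.8
```

>>> play_rows([
  [[0, 0, 0], [0.37, 0.65, 0]],
  [[0, 0, 0], [0.37, 0.65, 0]],
  [[0, 0, 0], [0.37, 0.65, 0]],
  [[0, 0, 0], [0.37, 0.65, 0]],
  [[0, 0, 0], [0.37, 0.65, 0]],
  [[0, 0, 0], [0.37, 0.65, 0]],
  [[0, 0, 0], [0.37, 0.65, 0]],
  [[0, 0, 0], [0.37, 0.65, 0]],
  [[0, 0, 0], [0.37, 0.65, 0]],
  [[0, 0, 0], [0.37, 0.65, 0]],
  [[0, 0, 0], [0.37, 0.65, 0]],
  [[0, 0, 0], [0.37, 0.65, 0]],
])

```text
time: 69.42
tool_pos: [514.8, -209.9, 133.1]
tcp_rot: [3.14, 0.903, -0.512]
contact_force: [-1.4, 0.3, -1.4]
grip_width: 49.8
finger_force: 29.8
```

>>> play_rows([
  [[0, 0, 0], [0.37, 0.65, 0]],
  [[0, 0, 0], [0.37, 0.65, 0]],
  [[0, 0, 0], [0.37, 0.65, 0]],
  [[0, 0, -0.6], [0, 0, 0]],
  [[0, 0, -0.8], [0, 0, 0]],
  [[0, 0, -0.8], [0, 0, 0]],
  [[0, 0, -0.6], [0, 0, 0]],
  [[0, 0, -0.3], [0, 0, 0]],
  [[0, 0, 0], [0, 0, 0]],
])

```text
time: 70.55
tool_pos: [514.8, -209.1, 40.1]
tcp_rot: [3.125, 1.214, -0.525]
contact_force: [0.2, 0.6, -0.8]
grip_width: 50.1
finger_force: 29.8
```

>>> play_rows([
  [[0, 0, -0.1], [0, 0, 0]],
  [[0, 0, -0.1], [0, 0, 0]],
  [[0, 0, 0], [0, 0, 0]],
])

```text
time: 70.92
tool_pos: [514.9, -209.2, 34.7]
tcp_rot: [3.125, 1.213, -0.525]
contact_force: [-0.1, -0.0, -1.3]
grip_width: 50.2
finger_force: 29.8
```

>>> play_rows([
  [[0, 0, -0.06], [0, 0, 0]],
  [[0, 0, -0.06], [0, 0, 0]],
  [[0, 0, 0], [0, 0, 0]],
])

```text
time: 71.3
tool_pos: [514.8, -209.2, 30.8]
tcp_rot: [3.125, 1.213, -0.526]
contact_force: [-0.6, -0.1, -1.3]
grip_width: 49.9
finger_force: 29.8
```

>>> play_rows([
  [[0, 0, -0.06], [0, 0, 0]],
  [[0, 0, -0.06], [0, 0, 0]],
  [[0, 0, 0], [0, 0, 0]],
])

```text
time: 71.68
tool_pos: [515.0, -209.3, 30.0]
tcp_rot: [3.126, 1.215, -0.525]
contact_force: [0.4, -1.5, 10.3]
grip_width: 50.0
finger_force: 29.7
```

>>> play_rows([
  [[0, 0, 0.03], [0, 0, 0]],
  [[0, 0, 0], [0, 0, 0]],
  [[0, 0, 0], [0, 0, 0]],
  [[0, 0, 0], [0, 0, 0]],
  [[0, 0, 0], [0, 0, 0]],
  [[0, 0, 0], [0, 0, 0]],
  [[0, 0, 0.5], [0, 0, 0]],
  [[0, 0, 1], [0, 0, 0]],
  [[0, 0, 1], [0, 0, 0]],
  [[0, 0, 1], [0, 0, 0]],
], hand=1)

```text
time: 72.92
tool_pos: [514.9, -209.2, 135.6]
tcp_rot: [3.125, 1.212, -0.526]
contact_force: [0.5, 0.2, -0.1]
grip_width: 91.9
finger_force: 0.0
```

>>> play_rows([
  [[0, 0, 0], [-0.38, -0.66, 0]],
  [[0, 0, 0], [-0.38, -0.66, 0]],
  [[0, 0, 0], [-0.38, -0.66, 0]],
  [[0, 0, 0], [-0.38, -0.66, 0]],
  [[0, 0, 0], [-0.38, -0.66, 0]],
  [[0, 0, 0], [-0.38, -0.66, 0]],
  [[0, 0, 0], [-0.38, -0.66, 0]],
  [[0, 0, 0], [-0.38, -0.66, 0]],
  [[0, 0, 0], [-0.38, -0.66, 0]],
  [[0, 0, 0], [-0.38, -0.66, 0]],
  [[0, 0, 0], [-0.38, -0.66, 0]],
  [[0, 0, 0], [-0.38, -0.66, 0]],
])

```text
time: 74.42
tool_pos: [514.9, -209.2, 134.9]
tcp_rot: [3.128, -0.068, -0.523]
contact_force: [-0.7, -0.1, -0.4]
grip_width: 91.8
finger_force: 0.0
```

>>> play_rows([
  [[0, 0, 0], [-0.36, -0.63, 0]],
  [[0, 0, 0], [-0.36, -0.63, 0]],
  [[0, 0, 0], [0, 0, 0]],
  [[0, 0, 0], [0, 0, 0]],
])

```text
time: 74.92
tool_pos: [515.5, -209.6, 134.3]
tcp_rot: [3.128, -0.266, -0.524]
contact_force: [1.0, 0.8, -0.6]
grip_width: 91.9
finger_force: 0.0
```

```bash
python3 - <<'E'
from p import *
S=cam("scene");save(S,"s7.png",(150,270,110,350),3.2)
m=comp(blue(S),proj(S,[(517,-210,25)])[0],20);print(m.sum())
P=[(x,y,z) for x in(-30,30) for y in(-25,25) for z in(0,50)]
r=minimize(lambda d:-iou(S,m,xf([517+d[0],-210+d[1],-.52+d[2]*.03],P)),np.zeros(3),method="Nelder-Mead",options=dict(initial_simplex=np.vstack([np.zeros(3),np.eye(3)*6])));print(r.x,r.fun)
E
```

```text
{'time': 74.925, 'joint_positions': array([-0.516,  0.394,  1.813, -0.025,  0.67 ,  1.598]), 'tool_pos': array([ 515.475, -209.593,  134.285]), 'tcp_rot': array([ 3.128, -0.266, -0.524]), 'contact_force': array([ 0.99 ,  0.805, -0.606])}
351
[-3.568  0.945  4.015] -0.9020084224165856
```

View pics/s7.png

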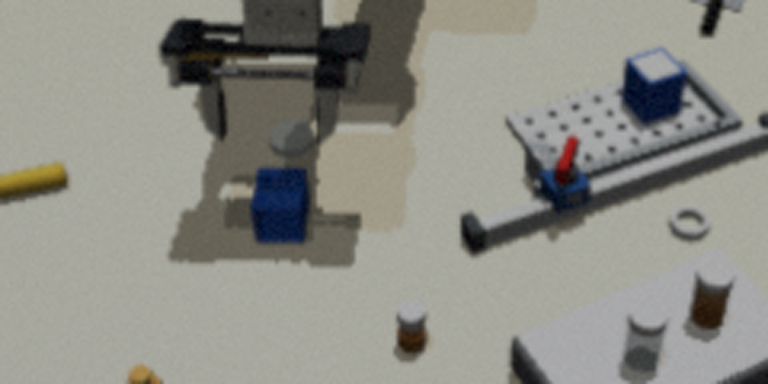

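>>> play_rows([
  [[-0.03, 0.02, -1], [0, 0, 0]],
  [[0, 0, -1], [0, 0, 0]],
  [[0, 0, -1], [0, 0, 0]],
  [[0, 0, -0.63], [0, 0, 0]],
  [[0, 0, 0], [0, 0, 0]],
  [[0, 0, 0], [0, 0, 0]],
])

```text
time: 75.72
tool_pos: [514.8, -209.1, 25.1]
tcp_rot: [3.129, -0.267, -0.524]
contact_force: [-0.1, -0.3, -0.1]
grip_width: 91.7
finger_force: 0.0
```

>>> play_rows([
  [[0, 0, 0], [0, 0, 0]],
  [[0, 0, 0], [0, 0, 0]],
  [[0, 0, 0], [0, 0, 0]],
  [[0, 0, 0], [0, 0, 0]],
  [[0, 0, 0], [0, 0, 0]],
  [[0, 0, 0], [0, 0, 0]],
  [[0, 0, 0], [0, 0, 0]],
  [[0, 0, 0], [0, 0, 0]],
  [[0, 0, 0], [0, 0, 0]],
], hand=-1)

```text
time: 76.85
tool_pos: [514.0, -208.6, 24.6]
tcp_rot: [3.129, -0.266, -0.524]
contact_force: [-1.8, 0.7, 4.9]
grip_width: 49.9
finger_force: 29.7
```

>>> play_rows([
  [[0, 0, 0.5], [0, 0, 0]],
  [[0, 0, 1], [0, 0, 0]],
  [[0, 0, 1], [0, 0, 0]],
  [[0, 0, 0.8], [0.37, 0.65, 0]],
  [[0, 0, 0], [0.37, 0.65, 0]],
  [[0, 0, 0], [0.37, 0.65, 0]],
  [[0, 0, 0], [0.37, 0.65, 0]],
  [[0, 0, 0], [0.37, 0.65, 0]],
  [[0, 0, 0], [0.37, 0.65, 0]],
  [[0, 0, 0], [0.37, 0.65, 0]],
  [[0, 0, 0], [0.37, 0.65, 0]],
  [[0, 0, 0], [0.37, 0.65, 0]],
])

```text
time: 78.35
tool_pos: [514.3, -208.8, 124.3]
tcp_rot: [3.122, 0.676, -0.525]
contact_force: [-0.6, 0.7, -0.9]
grip_width: 50.6
finger_force: 29.7
```

>>> play_rows([
  [[0, 0, 0], [0.37, 0.65, 0]],
  [[0, 0, 0], [0.37, 0.65, 0]],
  [[0, 0, 0], [0.37, 0.65, 0]],
  [[0, 0, 0], [0.37, 0.65, 0]],
  [[0, 0, -0.3], [0.37, 0.65, 0]],
  [[0, 0, -0.5], [0.37, 0.65, 0]],
  [[0, 0, -0.5], [0, 0, 0]],
  [[0, 0, 0], [0, 0, 0]],
])

```text
time: 79.35
tool_pos: [513.8, -208.5, 83.5]
tcp_rot: [3.106, 1.3, -0.539]
contact_force: [-0.1, -0.7, 0.7]
grip_width: 50.2
finger_force: 29.7
```

>>> play_rows([
  [[0, 0, -0.6], [0, 0, 0]],
  [[0, 0, -0.6], [0, 0, 0]],
  [[0, 0, -0.3], [0, 0, 0]],
  [[0, 0, -0.07], [0, 0, 0]],
  [[0, 0, 0], [0, 0, 0]],
])

```text
time: 79.97
tool_pos: [514.1, -208.6, 37.4]
tcp_rot: [3.106, 1.301, -0.539]
contact_force: [0.9, -0.1, -1.0]
grip_width: 50.2
finger_force: 29.7
```

>>> play_rows([
  [[0, 0, -0.06], [0, 0, 0]],
  [[0, 0, -0.06], [0, 0, 0]],
  [[0, 0, -0.05], [0, 0, 0]],
  [[0, 0, 0], [0, 0, 0]],
])

```text
time: 80.47
tool_pos: [514.1, -208.6, 32.8]
tcp_rot: [3.105, 1.301, -0.54]
contact_force: [0.1, -0.4, 2.9]
grip_width: 49.9
finger_force: 29.7
```

>>> play_rows([
  [[0, 0, 0], [0, 0, 0]],
  [[0, 0, 0], [0, 0, 0]],
  [[0, 0, 0], [0, 0, 0]],
  [[0, 0, 0], [0, 0, 0]],
  [[0, 0, 0], [0, 0, 0]],
  [[0, 0, 0], [0, 0, 0]],
  [[0, 0, 0.5], [0, 0, 0]],
  [[0, 0, 1], [0, 0, 0]],
  [[0, 0, 1], [0, 0, 0]],
  [[0, 0, 1], [0, 0, 0]],
], hand=1)

```text
time: 81.72
tool_pos: [514.0, -208.6, 139.4]
tcp_rot: [3.106, 1.3, -0.54]
contact_force: [-0.1, 0.3, 0.0]
grip_width: 91.5
finger_force: 0.0
```

>>> play_rows([
  [[0, 0, 0], [-0.39, -0.67, 0]],
  [[0, 0, 0], [-0.39, -0.67, 0]],
  [[0, 0, 0], [-0.39, -0.67, 0]],
  [[0, 0, 0], [-0.39, -0.67, 0]],
  [[0, 0, 0], [-0.39, -0.67, 0]],
  [[0, 0, 0], [-0.39, -0.67, 0]],
  [[0, 0, 0], [-0.39, -0.67, 0]],
  [[0, 0, 0], [-0.39, -0.67, 0]],
  [[0, 0, 0], [-0.39, -0.67, 0]],
  [[0, 0, 0], [-0.39, -0.67, 0]],
  [[0, 0, 0], [-0.39, -0.67, 0]],
  [[0, 0, 0], [-0.38, -0.66, 0]],
])

```text
time: 83.22
tool_pos: [513.9, -208.6, 138.9]
tcp_rot: [3.118, -0.002, -0.53]
contact_force: [-0.4, 0.1, 0.4]
grip_width: 91.7
finger_force: 0.0
```

>>> play_rows([
  [[0, 0, -1], [0, 0, 0]],
  [[0, 0, -1], [0, 0, 0]],
  [[0, 0, -1], [0, 0, 0]],
  [[0, 0, -0.4], [0, 0, 0]],
  [[0, 0, 0], [0, 0, 0]],
  [[0, 0, 0], [0, 0, 0]],
])

```text
time: 83.98
tool_pos: [514.7, -209.0, 36.6]
tcp_rot: [3.118, 0.001, -0.53]
contact_force: [-0.3, 0.6, 0.1]
grip_width: 91.8
finger_force: 0.0
```

>>> play_rows([
  [[0, 0, 0], [0, 0, 0]],
  [[0, 0, 0], [0, 0, 0]],
  [[0, 0, 0], [0, 0, 0]],
  [[0, 0, 0], [0, 0, 0]],
  [[0, 0, 0], [0, 0, 0]],
  [[0, 0, 0], [0, 0, 0]],
  [[0, 0, 0], [0, 0, 0]],
  [[0, 0, 0], [0, 0, 0]],
  [[0, 0, 0], [0, 0, 0]],
], hand=-1)

```text
time: 85.1
tool_pos: [514.1, -208.5, 35.3]
tcp_rot: [3.118, 0.004, -0.53]
contact_force: [-0.1, 2.7, 2.3]
grip_width: 50.0
finger_force: 29.6
```

>>> play_rows([
  [[0, 0, 0.5], [0, 0, 0]],
  [[0, 0, 1], [0, 0, 0]],
  [[0, 0, 1], [0, 0, 0]],
  [[0, 0, 1], [0, 0, 0]],
  [[0.09, 0.95, 0], [0, 0, 0.29]],
  [[0.09, 0.95, 0], [0, 0, 0.29]],
  [[0.09, 0.95, 0], [0, 0, 0.29]],
  [[0.09, 0.95, 0], [0, 0, 0.29]],
  [[0.09, 0.95, 0], [0, 0, 0.29]],
  [[0.09, 0.95, 0], [0, 0, 0.29]],
  [[0.09, 0.95, 0], [0, 0, 0.29]],
  [[0.09, 0.95, 0], [0, 0, 0.29]],
])

```text
time: 86.6
tool_pos: [535.7, 20.2, 141.1]
tcp_rot: [3.118, 0.003, -0.205]
contact_force: [0.5, 0.1, -1.7]
grip_width: 50.3
finger_force: 29.6
```

>>> play_rows([
  [[0.09, 0.95, 0], [0, 0, 0.29]],
  [[0.09, 0.95, 0], [0, 0, 0.29]],
  [[0.09, 0.95, 0], [0, 0, 0.29]],
  [[0.09, 0.9, 0], [0, 0, 0.26]],
  [[0, 0, 0], [0, 0, 0]],
  [[0, 0, 0], [0, 0, 0]],
])

```text
time: 87.35
tool_pos: [546.3, 131.3, 140.6]
tcp_rot: [3.118, 0.004, -0.049]
contact_force: [-0.8, -0.0, -0.3]
grip_width: 50.3
finger_force: 29.6
```

>>> play_rows([
  [[0, 0.05, -1], [0, 0, 0]],
  [[0, 0, -0.9], [0, 0, 0]],
  [[0, 0, -0.6], [0, 0, 0]],
  [[0, 0, -0.35], [0, 0, 0]],
  [[0, 0, -0.15], [0, 0, 0]],
  [[0, 0, 0], [0, 0, 0]],
])

```text
time: 88.1
tool_pos: [546.6, 133.1, 50.5]
tcp_rot: [3.118, 0.003, -0.049]
contact_force: [0.1, -0.2, -0.3]
grip_width: 50.1
finger_force: 29.6
```

>>> play_rows([
  [[0, 0, -0.06], [0, 0, 0]],
  [[0, 0, -0.05], [0, 0, 0]],
  [[0, 0, 0], [0, 0, 0]],
])

```text
time: 88.48
tool_pos: [546.7, 133.5, 47.3]
tcp_rot: [3.118, 0.003, -0.049]
contact_force: [0.4, -0.4, 2.1]
grip_width: 50.2
finger_force: 29.6
```

Touching down: open part way, lift and retreat, then check.

>>> play_rows([
  [[0, 0, 0], [0, 0, 0]],
  [[0, 0, 0], [0, 0, 0]],
  [[0, 0, 0], [0, 0, 0]],
  [[0, 0, 0], [0, 0, 0]],
  [[0, 0, 0.4], [0, 0, 0]],
  [[0, 0, 0.8], [0, 0, 0]],
  [[0, 0, 1], [0, 0, 0]],
  [[0, 0, 1], [0, 0, 0]],
], hand=0.4)

```text
time: 89.48
tool_pos: [546.4, 133.4, 144.7]
tcp_rot: [3.118, 0.003, -0.049]
contact_force: [-0.1, -0.2, 0.8]
grip_width: 64.5
finger_force: 0.0
```

>>> play_rows([
  [[-0.3, -1, 0.3], [0, 0, 0]],
  [[-0.3, -1, 0.3], [0, 0, 0]],
  [[-0.3, -1, 0.3], [0, 0, 0]],
  [[-0.3, -1, 0.3], [0, 0, 0]],
  [[-0.3, -1, 0], [0, 0, 0]],
  [[-0.3, -1, 0], [0, 0, 0]],
  [[-0.3, -1, 0], [0, 0, 0]],
  [[-0.3, -1, 0], [0, 0, 0]],
  [[-0.3, -1, 0], [0, 0, 0]],
  [[-0.3, -1, 0], [0, 0, 0]],
  [[0, 0, 0], [0, 0, 0]],
])

```text
time: 90.85
tool_pos: [456.1, -168.2, 179.8]
tcp_rot: [3.117, 0.003, -0.052]
contact_force: [0.7, 0.2, 0.5]
grip_width: 63.8
finger_force: 0.0
```

```bash
python3 - <<'E'
from p import *
for n in("top","scene"): 
    c=cam(n); print(n,[(round(r["p"],2),onz(c,r["at"],40)[:2]) for r in spot_in("pot",n)])
view("v8.png",(545,170,20),half=(30,80),s=5)
E
```

```text
{'time': 90.85, 'joint_positions': array([-0.497,  0.331,  1.724, -0.026,  1.079,  1.138]), 'tool_pos': array([ 456.111, -168.209,  179.765]), 'tcp_rot': array([ 3.117,  0.003, -0.052]), 'contact_force': array([0.745, 0.171, 0.548])}
top [(0.69, array([555.62 , 230.543])), (0.66, array([533.557, 124.264])), (0.26, array([409.873, 450.548]))]
scene [(0.7, array([536.992, 136.767])), (0.67, array([566.32 , 226.845])), (0.43, array([ 686.4 , -412.05]))]
```

View pics/v8.png

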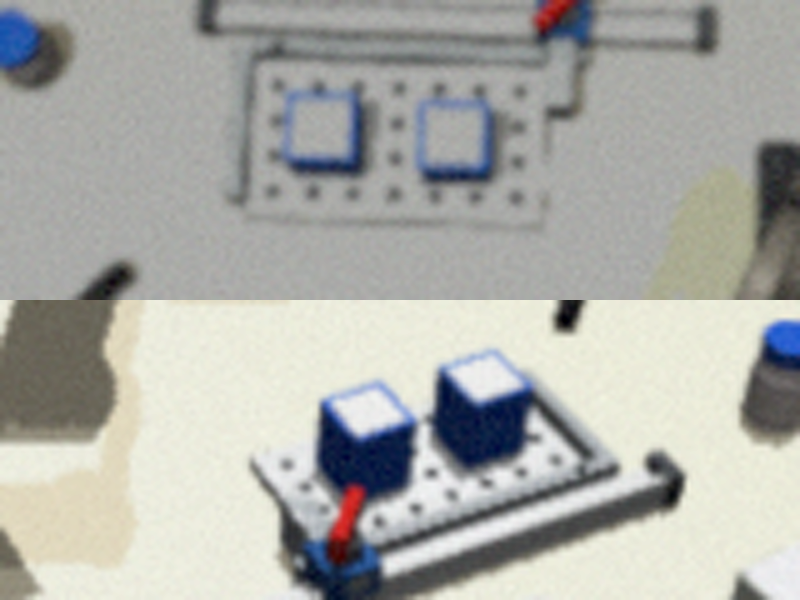

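Both views show two pots mouth-down, clear of the tray edges, with the tray flush and the clamp wing at its tight angle. There is no third pot, so I'm handing in.

```bash
python3 -c "
from plant import bot
print(bot.close_job())"
```

```text
the job is handed in; nothing more can be done
None
```

I handed in the job at about 91 s: the tray looks flush in the corner, with the stop against it and the clamp tightened to its end stop. After that I stood both blue pots (there was no third) mouth-down on the tray, clear of its edges, and saw nothing else on the bench disturbed; no verdict came back.

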